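# Load the bench kiln with test tiles and leave it venting

### The arm

A 6-joint arm with a two-finger parallel gripper is mounted at the origin on the work surface. World frame = base frame: x ahead of the robot, y to its left, z up, the work surface at z = 0. Lengths are in m, angles in rad, forces in N, time in s.
With the tool pointing down it reaches from about 0.35 to 0.975 m from the base axis. Payload 4.9 kg.
Tool frame: the origin (TCP) lies on the front face of the gripper's body, between the roots of the fingers; the fingertips stand 73 mm ahead of it and the grasp point (between the pads) lies 54 mm ahead of it (tip_extent is the distance from the TCP to the fingertips, in m); y points along the fingers, x is the direction in which the jaws open and shut, and the axes are right-handed (so a half turn about y gives the same grasp; the last joint's range is limited). The gripper opens to 85 mm and grips with 20 to 120 N. Pads are 22 mm wide; open, the fingers measure 114 mm over their backs; the gripper's body (76 mm by 85 mm) begins 54 mm behind the grasp point. The pads swing forward as they close: fully open they stand 13 mm farther back than shut.
Start: joints at [1.052, 0.053, 1.613, -0, 1.476, -0.119], TCP at [0.243, 0.576, 0.304] pointing down, gripper open.
Joint ranges: [-3.01, 3.01], [-1.01, 2.22], [0.06, 2.58], [-1.02, 4.17], [0.09, 2.62], [-3.14, 3.14]. Speed limits (rad/s): [2.57, 2.57, 3.14, 3.14, 3.14, 3.14].

### API

Orientations are given as a unit quaternion [w, x, y, z].
In Python, from plant import state, grab_frame, camera_info, job_done, tip_extent gives the robot as it stands.
- The arm moves only by the tool carry_out, never from a script. Its argument "rows" is a list that holds one entry, the list of rows, each a list of 7 numbers: the turn, a rotation vector about the world's x, y, z as a fraction of full scale, then the shift along the world's x, y, z as a fraction of full scale, then the finger opening in mm, from 0 to 85.4. A call has 1 to 5 rows; each row shifts and turns the commanded pose from where the row before left it; what a row does not reach is not made up. Full scale, the value 1, is 40 mm for a shift and 4 degrees for a turn. A row lasts 1/10 s, in which the tool goes at most 50 mm and 8.59 degrees, less where a joint would pass 70% of its speed; a pose out of reach is approached as far as the arm can. A call with a number of a shift or a turn outside -1 to 1 is refused whole. A call with a gripper value outside its range is refused whole. The fingers move at their own pace and stop on an object; the grip force is fixed at half the most. Time passes only in rows, so rows that do not move let the fingers close. It gives the time, the measured TCP pose, the force and the opening at its end, in the units of the state.
- state(): the state, without advancing time (a new reading comes with each control period).
- grab_frame(name): name is "scene" or "top" or "wrist"; returns the picture (400x640x3 uint8, blue, green, red); there is no depth.
- camera_info(name): a dict with "intrinsics" (3x3 intrinsics, pixels), "xyz" and "rotation" of the camera in the world; the wrist camera has in their place "tool_from_camera" (4x4, takes a point from camera to tool coordinates, whose origin is the TCP and whose axes are the tool frame's). Camera axes: x right, y down, z forward; pixel columns grow to the right and rows downward; lengths in m; the calibration is good to about 2 mm. A picture is of the moment at which its call begins: read the wrist's pose just before it. camera_info takes no time and is no camera call.
- job_done(): hands the job in, once; it reports no verdict.
The state is a dict: "time": time; "joint_pos": joint angles; "joint_vel": joint speeds; "joint_efforts": joint torques, N m; "tool_pos": TCP position; "tool_rot": TCP orientation; "contact_force": force on the tool from outside, world axes, zero at the start; "ft_torque": the same for the moment, N m; "gripper_width": opening from 0.0 (shut) to 1.0 (fully open).
Only numpy, scipy, OpenCV 4.12 (cv2) and the standard library are available. Lean on these libraries where they do the work, as an engineer would, in place of code of your own. Each camera call takes 0.05 s, during which the arm holds its last target.

### The job

Get the bench kiln ready to warm up the test tiles: raise its lid until it stands upright, then lay every terracotta tile from the ware board flat on the kiln's white floor, none resting on another or on the rim. Push the vent slide fully back to its rear stop (at any time), and once all the tiles are in and flat, lower the lid and leave it ajar, open 30 degrees. Leave the cup on the board and all the other things where they stand.

Things in the scene. Friction and masses are not known exactly. Their poses are not given: they have to be found in the camera images.
- kiln: low steel bench kiln, fixed, base 220 (x) x 290 (y) mm. Origin under its centre, on the table; x points from its front (handle side) to its rear, y left, z up. Its flat white floor, 60 mm above the origin, is 200 (x) x 270 (y) mm, inside a rim 10 mm wide, 8 mm high. On its right is a flue box, 200 (x) x 110 (y) x 60 mm high, centred at y = -200 mm, with the vent slide on top
- lid (a joint): lid angle: 0 shut (flat), 1.571 upright (90 degrees), end of travel 1.95. The stiff hinge stays where it is left (6 to 10 N at the handle). The lid, 0.8 kg, is a shallow inverted tray 220 x 290 x 45 mm, hinged along the rear edge of the base; its front rises as it opens
- lid_hinge (a point): middle of the lid's hinge axis (which runs along the kiln's y), at kiln x = 110, y = 0, z = 70 mm; its axes are the kiln's
- lid_grip (a point): grip point of the lid's wooden handle, a block sticking straight out of the middle of the lid's front edge, 58 long x 24 wide (along y) x 18 mm thick. With the lid shut the point is 250 mm in front of the hinge axis, 12 mm above it and 30 mm out from the lid's front face. Its axes turn with the lid: x from handle to hinge, y along the hinge, z out of the lid's top
- vent (a joint): position of the vent slide along the kiln's x, in m: 0 is shut (at the front), 0.096 fully open against the rear stop; rubs with about 2.5 N
- vent_knob (a point): top centre of the vent slide's upright wooden knob, a block 24 x 24 mm and 42 mm tall standing on the slide plate; it is 65 mm to the right of the lid's side and 110 mm above the table
- board: ware board on which the tiles wait, 270 (x) x 280 (y) x 10 mm, fixed; origin under its centre
- tile1: terracotta test tile, a plain flat slab 80 x 45 x 12 mm (x, y, z), 90 g; origin at the centre of the slab, x along its 80 mm side, z through its thickness; may be absent
- tile2: terracotta test tile, a plain flat slab 80 x 45 x 12 mm (x, y, z), 90 g; origin at the centre of the slab, x along its 80 mm side, z through its thickness; may be absent
- tile3: terracotta test tile, a plain flat slab 80 x 45 x 12 mm (x, y, z), 90 g; origin at the centre of the slab, x along its 80 mm side, z through its thickness; may be absent
- tile4: terracotta test tile, a plain flat slab 80 x 45 x 12 mm (x, y, z), 90 g; origin at the centre of the slab, x along its 80 mm side, z through its thickness; may be absent
- tile5: terracotta test tile, a plain flat slab 80 x 45 x 12 mm (x, y, z), 90 g; origin at the centre of the slab, x along its 80 mm side, z through its thickness; may be absent
- testcup: small terracotta cup, 52 mm across, 45 mm high, on the ware board: a bystander; origin under its centre
- mug: white mug, 80 mm across, 90 mm high: a bystander
- bowl: blue bowl, 130 mm across, 60 mm high: a bystander
- brush: brush lying flat: a bystander
- modelling_tool: flat wooden modelling tool lying on the table: a bystander
Things that resemble listed ones, but are neither listed nor needed, are in the scene too. Leave any black or red look-alike of the tile5 alone. What is shaped like the tile1 but red is not meant.

How it is judged:
By the outcome, as a careful person would: the job done as asked, in the order asked, and still so for the second after the job is handed in, with the robot touching nothing.
Of tile1, tile2, tile3, tile4, tile5 only 3 to 5 are there at a start; the rules pass over those that are not, and their reading is None.
At some moment in a run one of tile1, tile2, tile3, tile4, tile5 may be knocked a few centimetres aside while the robot is not near it.
Once in a run the grip may slacken for a moment while it holds something.
It also fails if it takes over 210 s, if anything falls off the work surface, if the arm or the gripper's body presses on something with over 40 N, if the wrist force passes 120 N, or if a joint passes its speed limit or range.

## Working session

There is one attempt and no reset: what is moved stays moved. The work goes in short steps, Python scripts to look and compute and a tool call to move; the robot and the scene stay as the last step left them, time stands still between calls to the robot, and variables do not carry over. Pictures are saved under pics/ and viewed, and the job is handed in when it is done.

Besides the shell and the picture viewer there is one more tool, called after "Request:" in YAML: its name, and indented under it one key for each argument. carry_out: Moves the arm, as the interface text tells. Shift numbers are shares of 40 mm and turn numbers shares of 4 degrees, none past 1 either way. Its arguments: {"type":"object","properties":{"rows":{"type":"array"}},"required":["rows"]}

```bash
ls; mkdir -p pics; cat > h.py <<'E'
import numpy as np, cv2
from plant import state, grab_frame, camera_info, job_done, tip_extent
from scipy.spatial.transform import Rotation as R
def campose(n):
    c=camera_info(n)
    K=np.array(c["intrinsics"])
    if n!="wrist": 
        r=np.array(c["rotation"]); 
        if r.shape==(4,): r=R.from_quat(np.r_[r[1:],r[0]]).as_matrix()
        return K,r,np.array(c["xyz"])
    s=state(); q=s["tool_rot"]; T=np.array(c["tool_from_camera"])
    Rt=R.from_quat([q[1],q[2],q[3],q[0]]).as_matrix()
    return K,Rt@T[:3,:3],Rt@T[:3,3]+np.array(s["tool_pos"])
def ray(P,u,v):
    K,r,t=P; d=r@np.linalg.inv(K)@np.array([u,v,1.]); return t,d
def onz(P,u,v,z):
    t,d=ray(P,u,v); return t+d*(z-t[2])/d[2]
def proj(P,p):
    K,r,t=P; c=K@(r.T@(np.array(p)-t)); return c[:2]/c[2]
E
python3 - <<'E'
from h import *
print(state())
for n in ("scene","top","wrist"):
    print(n,camera_info(n)); cv2.imwrite(f"pics/a_{n}.png",grab_frame(n))
print(tip_extent)
E
```

```text
pics
{'time': 0.0, 'joint_pos': array([ 1.05199071e+00,  5.33587204e-02,  1.61428055e+00,  3.21083033e-05,
        1.47601101e+00, -1.19002360e-01]), 'joint_vel': array([ 0.00019857, -0.00012229,  0.00065065,  0.00069066,  0.00024621,
        0.00104597]), 'joint_efforts': array([-3.79379399e-04, -3.93690491e+01, -3.70174956e+01, -6.42017562e-05,
        7.05795974e-03, -7.86614976e-06]), 'tool_pos': array([0.24303273, 0.57530105, 0.30266975]), 'tool_rot': array([-0.58901271,  0.5896469 ,  0.39010065, -0.39141032]), 'contact_force': array([-0.4903265 , -1.56445173,  0.093145  ]), 'ft_torque': array([-0.05657853,  0.01733404, -0.01339082]), 'gripper_width': 1.0000544110435605}
scene {'intrinsics': array([[366.89287329,   0.        , 317.52099782],
       [  0.        , 366.89287329, 196.23810843],
       [  0.        ,   0.        ,   1.        ]]), 'xyz': array([1.44330192, 0.61906908, 0.78924378]), 'rotation': array([-0.22426441,  0.42576995,  0.76397473, -0.42984653])}
top {'intrinsics': array([[370.89904362,   0.        , 325.92207681],
       [  0.        , 370.89904362, 191.18639599],
       [  0.        ,   0.        ,   1.        ]]), 'xyz': array([ 0.23053517, -0.01720644,  1.26777974]), 'rotation': array([-0.07999782,  0.74895815, -0.65439067,  0.06659489])}
wrist {'intrinsics': array([[289.46411837,   0.        , 319.46438728],
       [  0.        , 289.46411837, 198.61124209],
       [  0.        ,   0.        ,   1.        ]]), 'tool_from_camera': array([[ 9.99999651e-01, -7.75790466e-04,  3.10871284e-04,
        -1.19348833e-04],
       [-5.41067962e-04, -3.17452482e-01,  9.48274026e-01,
        -6.95905070e-02],
       [-6.36975088e-04, -9.48273863e-01, -3.17452791e-01,
         8.21170733e-02],
       [ 0.00000000e+00,  0.00000000e+00,  0.00000000e+00,
         1.00000000e+00]])}
0.0726
```

View pics/a_top.png

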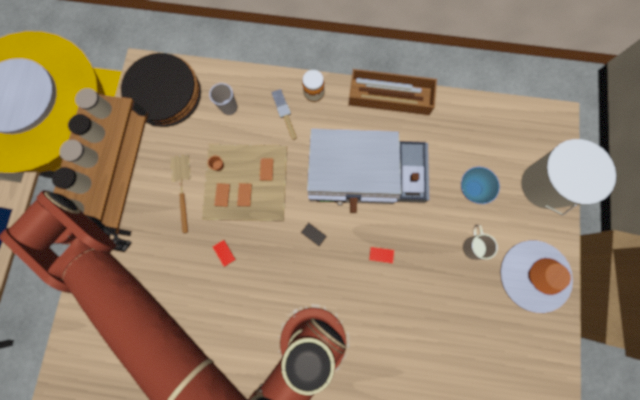

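View pics/a_scene.png

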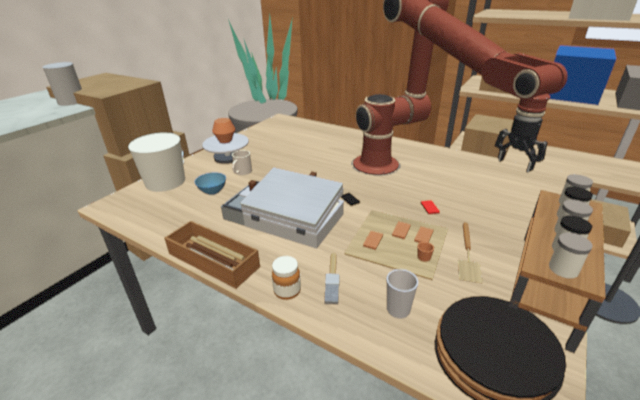

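View pics/a_wrist.png

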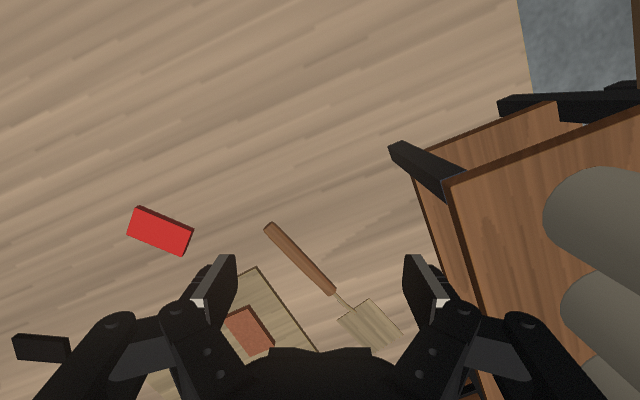

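```bash
python3 - <<'E'
from h import *
q=state()["tool_rot"]; print(R.from_quat([q[1],q[2],q[3],q[0]]).as_matrix().round(3))
E
```

```text
[[ 0.389 -0.001 -0.921]
 [ 0.921 -0.001  0.389]
 [-0.002 -1.     0.   ]]
```

```bash
python3 - <<'E'
from h import *
P=campose("top"); im=cv2.imread("pics/a_top.png")
for n,u,v,z in [("lidTL",310,129,.115),("TR",399,131,.115),("BL",308,192,.115),("BR",400,194,.115),("handle",353,211,.082),("knob",414,177,.11),("t1",267,169,.016),("t2",222,195,.016),("t3",245,195,.016),("cup",216,162,.045),("boardTL",208,145,.01),("boardBR",284,221,.01),("red1",224,253,.01),("red2",381,255,.01),("blk",314,234,.01),("bowl",480,184,.05),("mug",483,246,.09),("brush",285,113,.02),("jar",313,85,.08),("tray",392,90,.05)]:
    print(n,onz(P,u,v,z).round(3))
cv2.imwrite("pics/b.png",cv2.resize(im[110:280,170:430],None,fx=3,fy=3,interpolation=cv2.INTER_CUBIC))
s=cv2.imread("pics/a_scene.png");cv2.imwrite("pics/c.png",cv2.resize(s[150:290,200:460],None,fx=3,fy=3,interpolation=cv2.INTER_CUBIC))
E
```

```text
lidTL [0.672 0.101 0.115]
TR [ 0.704 -0.189  0.115]
BL [0.461 0.077 0.115]
BR [ 0.494 -0.213  0.115]
handle [ 0.425 -0.073  0.082]
knob [ 0.556 -0.253  0.11 ]
t1 [0.543 0.239 0.016]
t2 [0.431 0.378 0.016]
t3 [0.442 0.299 0.016]
cup [0.537 0.411 0.045]
boardTL [0.604 0.464 0.01 ]
boardBR [0.371 0.152 0.01 ]
red1 [0.238 0.335 0.01 ]
red2 [ 0.302 -0.187  0.01 ]
blk [0.341 0.045 0.01 ]
bowl [ 0.579 -0.487  0.05 ]
mug [ 0.368 -0.491  0.09 ]
brush [0.757 0.209 0.02 ]
jar [0.848 0.118 0.08 ]
tray [ 0.881 -0.16   0.05 ]
```

View pics/b.png

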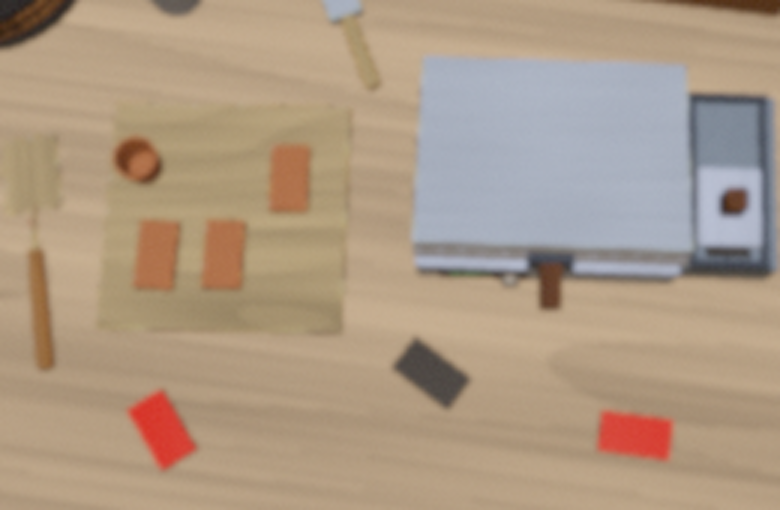

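View pics/c.png

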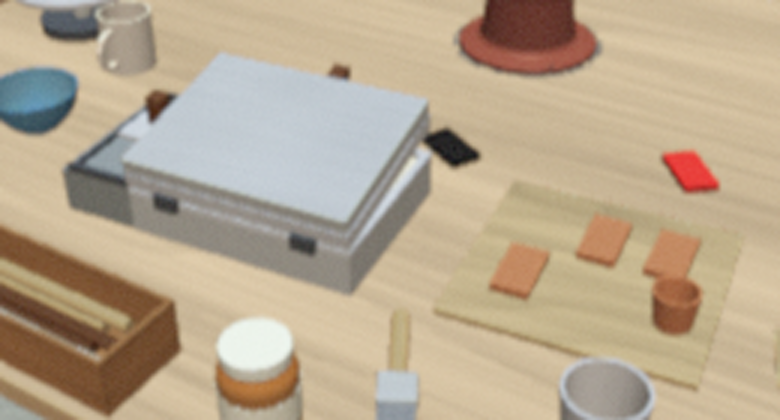

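Request:
carry_out:
  rows:
    - [[0,0,1,0.8,-1,0.5,85],[0,0,1,0.8,-1,0.5,85],[0,0,1,0.8,-1,0.5,85],[0,0,1,0.8,-1,0.5,85],[0,0,1,0.8,-1,0,85]]

```text
time: 0.65
tool_pos: [0.3921, 0.3903, 0.3801]
tool_rot: [-0.511, 0.512, 0.49, -0.486]
contact_force: [0.3, 0.2, 0.4]
gripper_width: 0.998
```

Request:
carry_out:
  rows:
    - [[0,0,1,0,-1,0,85],[0,0,1,0,-0.6,0,85],[0,0,0.4,0,0,0,85],[0,0,0,0,0,0,85],[0,0,0,0,0,0,85]]

```text
time: 1.15
tool_pos: [0.3907, 0.3279, 0.3765]
tool_rot: [0.47, -0.47, -0.528, 0.528]
contact_force: [-0.0, -0.1, 0.3]
gripper_width: 0.992
```

```bash
python3 - <<'E'
from h import *
s=state();print(s["time"],s["tool_pos"],s["joint_pos"]);P=campose("wrist");im=grab_frame("wrist");cv2.imwrite("pics/w1.png",im)
np.save("w1.npy",np.array([*P[1].ravel(),*P[2]]))
E
```

```text
1.15 [0.39069949 0.32791655 0.37645679] [ 5.52115236e-01 -2.58633430e-01  1.78230227e+00  3.67773654e-04
  1.61810944e+00 -1.13561056e+00]
```

View pics/w1.png

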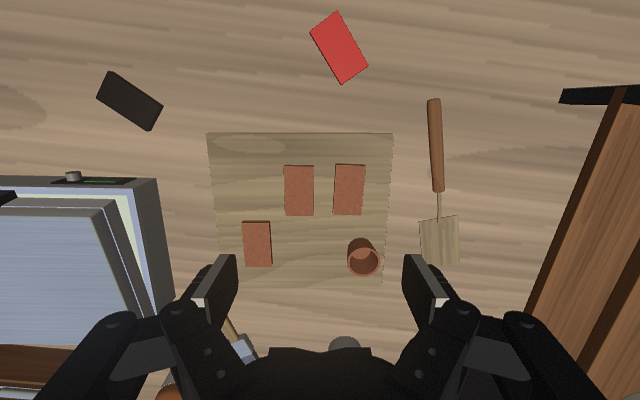

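```bash
cat >> h.py <<'E'
def tiles(im,P,z,roi=None,amin=300,sat=90):
    hsv=cv2.cvtColor(im,cv2.COLOR_BGR2HSV)
    m=cv2.inRange(hsv,(3,sat,90),(14,190,255))
    m=cv2.morphologyEx(m,cv2.MORPH_OPEN,np.ones((3,3)))
    out=[]
    for c in cv2.findContours(m,cv2.RETR_EXTERNAL,cv2.CHAIN_APPROX_NONE)[0]:
        if cv2.contourArea(c)<amin: continue
        w=np.array([onz(P,u,v,z)[:2] for u,v in c[:,0]])
        (cx,cy),(a,b),th=cv2.minAreaRect((w*1000).astype(np.float32))
        if a<b: a,b,th=b,a,th+90
        th=(th+90)%180-90
        out.append((c[:,0].mean(0).round(),round(cx,1),round(cy,1),round(a,1),round(b,1),round(th,1)))
    return out,m
E
python3 - <<'E'
from h import *
d=np.load("w1.npy");P=(np.array(camera_info("wrist")["intrinsics"]),d[:9].reshape(3,3),d[9:])
im=cv2.imread("pics/w1.png")
print(cv2.cvtColor(im,cv2.COLOR_BGR2HSV)[[190,190,244,50,260,30],[299,349,257,340,363,320]])
for t in tiles(im,P,.022)[0]: print(t)
for u,v,z in [(207,133,.01),(393,133,.01),(217,283,.01),(157,180,.068)]: print(onz(P,u,v,z))
E
```

```text
[[ 10 131 144]
 [ 10 132 145]
 [ 10 134 143]
 [  2 169 187]
 [ 10 145 100]
 [  2 174 186]]
(array([624., 344.]), 680.0, 913.5, 281.0, 93.6, 26.0)
(array([362., 262.]), 553.1, 417.1, 56.0, 36.4, 17.8)
(array([256., 244.]), 541.5, 242.0, 78.4, 44.9, 7.0)
(array([298., 190.]), 441.9, 301.6, 78.7, 44.9, 6.3)
(array([349., 189.]), 430.9, 377.6, 81.3, 44.7, 4.3)
(array([599., 229.]), 487.3, 796.7, 451.3, 119.3, 0.1)
(array([437., 145.]), 352.0, 496.0, 137.4, 18.3, 16.8)
[0.3718682  0.15885175 0.01      ]
[0.34000599 0.43163168 0.01      ]
[0.63054668 0.17467957 0.01      ]
[0.43391644 0.11275888 0.068     ]
```

Request:
carry_out:
  rows:
    - [[0,0,0,0.2,-1,0.3,85],[0,0,0,0.2,-1,0.3,85],[0,0,0,0,-1,0.3,85],[0,0,0,0,-1,0.3,85],[0,0,0,0,-1,0,85]]

```text
time: 1.7
tool_pos: [0.4072, 0.1267, 0.4268]
tool_rot: [-0.469, 0.47, 0.53, -0.528]
contact_force: [0.1, -1.2, 1.3]
gripper_width: 0.997
```

Request:
carry_out:
  rows:
    - [[0,0,0,0,-1,0.3,85],[0,0,0,0,-1,0.3,85],[0,0,0,0,-1,0.3,85],[0,0,0,0,-1,0,85],[0,0,0,0,0,0,85]]

```text
time: 2.2
tool_pos: [0.4073, -0.0357, 0.4609]
tool_rot: [0.471, -0.472, -0.527, 0.527]
contact_force: [-0.8, 0.4, 1.1]
gripper_width: 1.001
```

```bash
cat >> h.py <<'E'
def snap(n,name):
    P=campose(n);im=grab_frame(n);cv2.imwrite(f"pics/{name}.png",im)
    np.savez(f"{name}.npz",K=P[0],R=P[1],t=P[2]);return P,im
def load(name):
    d=np.load(f"{name}.npz");return (d["K"],d["R"],d["t"]),cv2.imread(f"pics/{name}.png")
E
python3 - <<'E'
from h import *
s=state();print(s["time"],s["tool_pos"]);snap("wrist","w2")
E
```

```text
2.2 [ 0.40725485 -0.03566452  0.46089971]
```

View pics/w2.png

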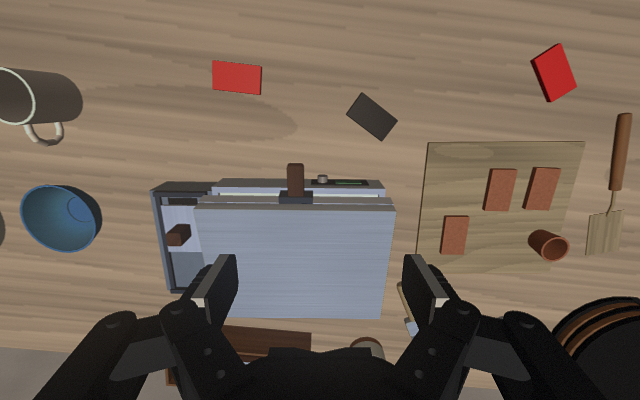

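```bash
python3 - <<'E'
from h import *
P,im=load("w2")
cv2.imwrite("pics/w2c.png",cv2.resize(im[150:330,140:406],None,fx=3,fy=3,interpolation=cv2.INTER_CUBIC))
E
```

```text
(no output)
```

View pics/w2c.png

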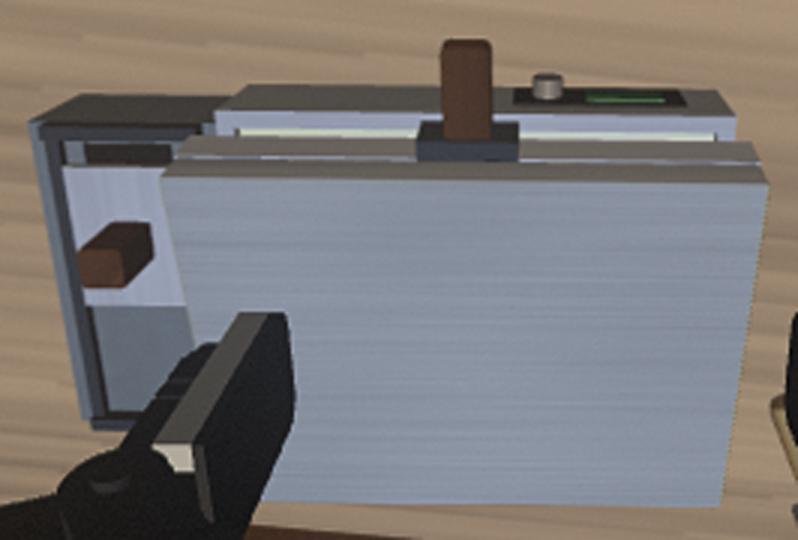

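```bash
python3 - <<'E'
from h import *
from scipy.optimize import least_squares
P,im=load("w2")
def px(a,b): return 140+a/3-1/3, 150+b/3-1/3
for n,a,b,z in [("rimL",735,115,.068),("rimR",216,110,.068),("botL",709,90,0),("botR",244,86,0),("knob",102,268,.11),("fbL",735,115,.068)]:
    print(n,onz(P,*px(a,b),z).round(4))
# fit kiln x,y,yaw, lid angle from points
def kp(p,k): x,y,w=p[:3]; c,s=np.cos(w),np.sin(w); return np.array([x+c*k[0]-s*k[1],y+s*k[0]+c*k[1],k[2]])
def lid(th,l): # lid coords: l0 = dist in front of hinge, l1=y, l2=up
    return np.array([.11-l[0]*np.cos(th)+l[2]*np.sin(th), l[1], .07+l[0]*np.sin(th)+l[2]*np.cos(th)])
obs=[((-.11,.145,.068),735,115),((-.11,-.145,.068),216,110),((-.11,.145,0),709,90),((-.11,-.145,0),244,86)]
lo=[((.22,.145,.045),767,183),((.22,-.145,.045),163,178),((0,.145,.045),720,506)]
def f(p):
    r=[]
    for k,a,b in obs: r+=list(proj(P,kp(p,k))-px(a,b))
    for k,a,b in lo: r+=list(proj(P,kp(p,lid(p[3],k)))-px(a,b))
    return r
s=least_squares(f,[.58,-.05,.11,.1]);print(s.x,np.array(s.fun).round(1))
p=s.x
g=kp(p,lid(p[3],(.25,0,.012)));print("grip",g, "px",proj(P,g),"hinge",kp(p,(.11,0,.07)))
print("yaw deg",np.degrees(p[2:4]))
kw=onz(P,*px(102,268),.11);c,sn=np.cos(p[2]),np.sin(p[2]);dx=kw[:2]-p[:2];print("knob kiln",c*dx[0]+sn*dx[1],-sn*dx[0]+c*dx[1])
np.save("kiln.npy",p)
E
```

```text
rimL [0.4491 0.0779 0.068 ]
rimR [ 0.478  -0.2083  0.068 ]
botL [0.4529 0.0766 0.    ]
botR [ 0.4827 -0.2148  0.    ]
knob [ 0.5596 -0.2549  0.11  ]
fbL [0.4491 0.0779 0.068 ]
[ 0.5752384  -0.05479406  0.10274644  0.13595006] [-0.   1.1 -1.2  1.4  1.  -0.9  2.4 -0.8  0.2 -0.8 -2.1 -0.7  0.4  1.3]
grip [ 0.43988912 -0.06874986  0.11577219] px [294.95762024 180.66550228] hinge [ 0.68465829 -0.04351183  0.07      ]
yaw deg [5.88693748 7.78936465]
knob kiln -0.03605908707308471 -0.19742712810022695
```

```bash
python3 - <<'E'
from h import *
P,im=load("w2");S=campose("scene")
im=cv2.imread("pics/a_scene.png")
cv2.imwrite("pics/sk.png",cv2.resize(im[160:230,215:345],None,fx=6,fy=6,interpolation=cv2.INTER_CUBIC))
for y in (-.197,-.21):
  p=np.load("kiln.npy");c,s=np.cos(p[2]),np.sin(p[2]);k=(-.036,y)
  w=[p[0]+c*k[0]-s*k[1],p[1]+s*k[0]+c*k[1],.11]; print(y,w,proj(P,w),proj(S,w),(proj(S,w)-[215,160])*6)
  for q in [(.2449,0)]: pass
for k in [(-.1,-.255,.06),(.1,-.255,.06),(.1,-.145,.06)]:
  w=[p[0]+c*k[0]-s*k[1],p[1]+s*k[0]+c*k[1],k[2]]; print(k,proj(P,w),(proj(P,w)-[140,150])*3,(proj(S,w)-[215,160])*6)
E
```

```text
-0.197 [np.float64(0.559633714281343), np.float64(-0.2544474961960636), 0.11] [173.93804758 239.03515811] [252.62271684 179.72691044] [225.73630104 118.36146261]
-0.21 [np.float64(0.5609670691338577), np.float64(-0.26737893713809613), 0.11] [165.84846497 238.97594108] [249.8087811  179.03794697] [208.85268663 114.22768181]
(-0.1, -0.255, 0.06) [148.14800616 191.5626883 ] [ 24.44401847 124.68806489] [218.61018633 122.99027182]
(0.1, -0.255, 0.06) [166.92965795 291.09786273] [ 80.78897386 423.29358818] [ 27.00210597 271.03333883]
(0.1, -0.145, 0.06) [224.22053687 291.50334849] [252.66161061 424.51004547] [174.43407492 313.80190468]
```

View pics/sk.png

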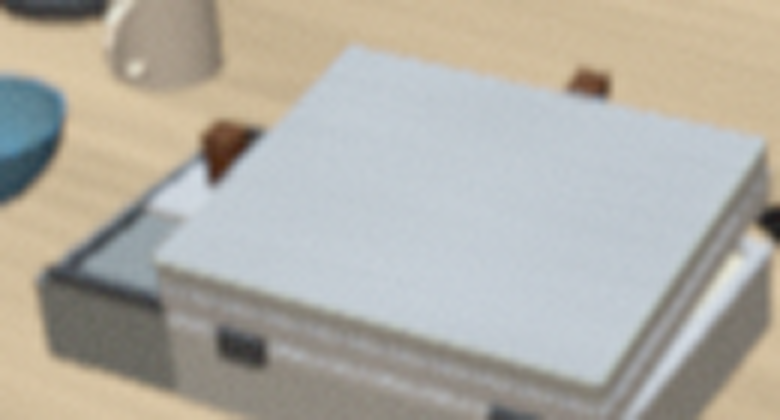

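Request:
carry_out:
  rows:
    - [[0,0,-0.2,0.75,-0.8,-0.5,85],[0,0,0,0,0,-1,85],[0,0,0,0,0,-1,85],[0,0,0,0,0,-1,85],[0,0,0,0,0,-1,85]]

```text
time: 2.75
tool_pos: [0.4371, -0.0629, 0.2788]
tool_rot: [-0.473, 0.473, 0.526, -0.526]
contact_force: [-0.1, -0.6, -0.8]
gripper_width: 0.998
```

```bash
python3 - <<'E'
from h import *
s=state();print(s["time"],s["tool_pos"],s["contact_force"]);snap("wrist","w3")
E
```

```text
2.75 [ 0.43714216 -0.06292382  0.27881765] [-0.06020481 -0.5551229  -0.77812842]
```

View pics/w3.png

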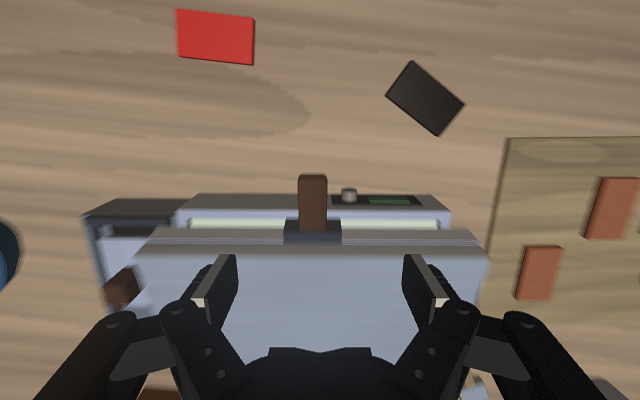

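```bash
python3 - <<'E'
from h import *
P,_=load("w3")
for z in (.115,.125,.13): print(onz(P,313,175,z), onz(P,313,222,z))
print(state()["tool_pos"])
E
```

```text
[ 0.41326209 -0.07051572  0.115     ] [ 0.45522932 -0.06639686  0.115     ]
[ 0.41078749 -0.07055325  0.125     ] [ 0.45095679 -0.06661085  0.125     ]
[ 0.40955018 -0.07057202  0.13      ] [ 0.44882052 -0.06671784  0.13      ]
[ 0.43396536 -0.06195668  0.27069246]
```

Request:
carry_out:
  rows:
    - [[0,0,0,0.1,-0.17,-0.7,85],[0,0,0,0,0,-0.7,85],[0,0,0,0,0,-0.7,85],[0,0,0,0,0,-0.3,85],[0,0,0,0,0,0,85]]

```text
time: 3.3
tool_pos: [0.4403, -0.0704, 0.1833]
tool_rot: [0.474, -0.472, -0.525, 0.526]
contact_force: [-1.1, -0.1, 0.2]
gripper_width: 0.994
```

Request:
carry_out:
  rows:
    - [[0,0,0,0,0,-0.2,85],[0,0,0,0,0,0,10],[0,0,0,0,0,0,10],[0,0,0,0,0,0,10],[0,0,0,0,0,0,10]]

```text
time: 3.8
tool_pos: [0.4411, -0.0711, 0.1773]
tool_rot: [-0.474, 0.473, 0.526, -0.524]
contact_force: [-3.8, 28.4, 3.4]
gripper_width: 0.322
```

Request:
carry_out:
  rows:
    - [[0,0,0,0,0,0,10],[0,0,0,0,0,0,10],[0,0,0,0,0,0,10]]

```text
time: 4.1
tool_pos: [0.4407, -0.0692, 0.1766]
tool_rot: [-0.476, 0.472, 0.527, -0.523]
contact_force: [-1.3, 11.4, 1.4]
gripper_width: 0.268
```

```bash
cat >> h.py <<'E'
HG=np.array([.6847,-.0435,.07]);U=np.array([.9947,.1026,0])
def arc(phis,cur=None):
    s=state();g=np.array(s["tool_pos"])-[0,0,.054] if cur is None else cur
    d=g-HG;a=d@U;r=np.hypot(a,d[2]);print("r",r,"phi",np.degrees(np.arctan2(d[2],-a)),"lat",d@np.array([-U[1],U[0],0]))
    prev=g
    for ph in phis:
        t=HG+.2509*(-np.cos(np.radians(ph))*U+np.array([0,0,np.sin(np.radians(ph))]))
        print(ph,((t-prev)/.04).round(2));prev=t
E
python3 -c "
from h import *
arc(range(17,98,5))"
```

```text
r 0.25092601634447237 phi 12.106526975604213 lat -0.0005502442714926653
17 [0.13 0.03 0.52]
22 [0.18 0.02 0.52]
27 [0.23 0.02 0.5 ]
32 [0.27 0.03 0.48]
37 [0.31 0.03 0.45]
42 [0.35 0.04 0.42]
47 [0.38 0.04 0.39]
52 [0.41 0.04 0.36]
57 [0.44 0.05 0.32]
62 [0.47 0.05 0.28]
67 [0.49 0.05 0.24]
72 [0.51 0.05 0.19]
77 [0.52 0.05 0.15]
82 [0.54 0.06 0.1 ]
87 [0.54 0.06 0.05]
92 [0.54 0.06 0.  ]
97 [ 0.54  0.06 -0.04]
```

Request:
carry_out:
  rows:
    - [[0,0,0,0.12,0.02,0.52,10],[0,0,0,0.18,0.02,0.52,10],[0,0,0,0.23,0.02,0.5,10],[0,0,0,0.27,0.03,0.48,10],[0,0,0,0,0,0,10]]

```text
time: 4.6
tool_pos: [0.4725, -0.066, 0.257]
tool_rot: [-0.476, 0.471, 0.526, -0.524]
contact_force: [-0.3, 9.9, -1.1]
gripper_width: 0.267
```

```bash
python3 -c "
from h import *
arc(range(34,98,5))"
```

```text
r 0.251425397462483 phi 31.936539396343132 lat -0.0005867177543351541
34 [0.13 0.03 0.18]
39 [0.32 0.03 0.44]
44 [0.36 0.04 0.41]
49 [0.39 0.04 0.38]
54 [0.43 0.04 0.34]
59 [0.45 0.05 0.3 ]
64 [0.48 0.05 0.26]
69 [0.5  0.05 0.22]
74 [0.52 0.05 0.17]
79 [0.53 0.05 0.13]
84 [0.54 0.06 0.08]
89 [0.54 0.06 0.03]
94 [ 0.54  0.06 -0.01]
```

Request:
carry_out:
  rows:
    - [[0,0,0,0.3,0.03,0.46,10],[0,0,0,0.33,0.03,0.43,10],[0,0,0,0.37,0.04,0.4,10],[0,0,0,0.4,0.04,0.37,10],[0,0,0,0.43,0.04,0.33,10]]

```text
time: 5.1
tool_pos: [0.5438, -0.0589, 0.3313]
tool_rot: [0.479, -0.469, -0.523, 0.527]
contact_force: [-0.8, 6.2, -16.7]
gripper_width: 0.268
```

Request:
carry_out:
  rows:
    - [[0,0,0,0.45,0.05,0.3,10],[0,0,0,0.48,0.05,0.26,10],[0,0,0,0.5,0.05,0.22,10],[0,0,0,0.52,0.05,0.17,10],[0,0,0,0,0,0,10]]

```text
time: 5.6
tool_pos: [0.6242, -0.0509, 0.3686]
tool_rot: [0.477, -0.469, -0.525, 0.526]
contact_force: [5.1, 7.8, -15.5]
gripper_width: 0.266
```

```bash
python3 -c "
from h import *
arc(range(79,100,5))"
```

```text
r 0.2520302451493745 phi 76.00872137809746 lat -0.0011061581567318735
79 [0.32 0.06 0.04]
84 [0.54 0.06 0.08]
89 [0.54 0.06 0.03]
94 [ 0.54  0.06 -0.01]
99 [ 0.54  0.06 -0.06]
```

Request:
carry_out:
  rows:
    - [[0,0,0,0.5,0.06,0.08,10],[0,0,0,0.5,0.06,0.05,10],[0,0,0,0.5,0.06,0.03,10],[0,0,0,0.48,0.05,-0.01,10],[0,0,0,0,0,0,10]]

```text
time: 6.1
tool_pos: [0.7031, -0.0428, 0.3753]
tool_rot: [0.477, -0.47, -0.524, 0.527]
contact_force: [2.8, 3.2, -15.4]
gripper_width: 0.267
```

```bash
python3 - <<'E'
from h import *
arc([94]);snap("scene","s4");snap("wrist","w4")
E
```

```text
r 0.2519837106550456 phi 94.17454522039077 lat -0.0011603662523562896
94 [-0.02  0.03 -0.03]
```

View pics/s4.png

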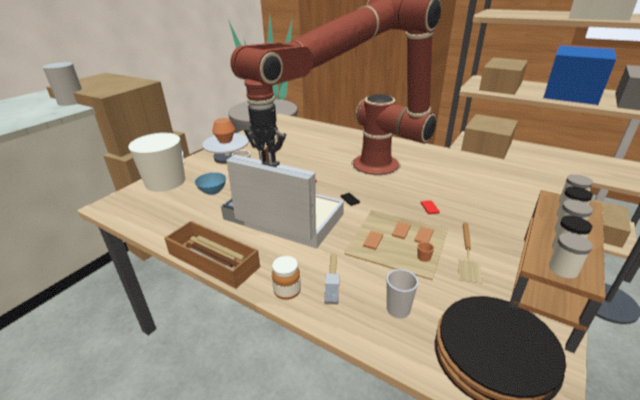

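View pics/w4.png

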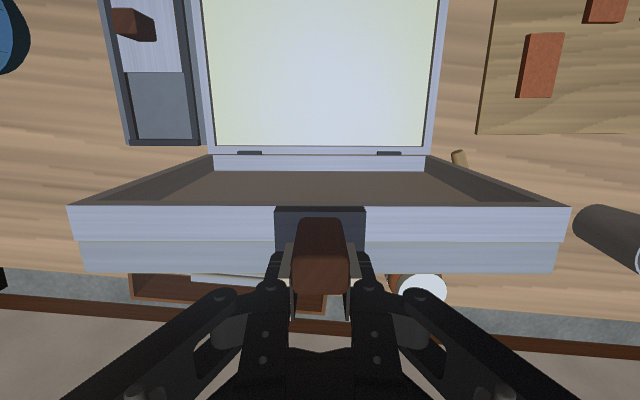

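```bash
cat >> h.py <<'E'
def kp(p,k): x,y,w=p[:3]; c,s=np.cos(w),np.sin(w); return np.array([x+c*k[0]-s*k[1],y+s*k[0]+c*k[1],k[2]])
def lidp(th,l): return np.array([.11-l[0]*np.cos(th)+l[2]*np.sin(th), l[1], .07+l[0]*np.sin(th)+l[2]*np.cos(th)])
E
python3 - <<'E'
from h import *
from scipy.optimize import least_squares
P,im=load("w4");S,_=load("s4");p0=np.load("kiln.npy")
W=[((.22,.145,.0),571,206),((.22,-.145,.0),67,206),((.22,.145,.045),556,271),((.22,-.145,.045),83,272)]
F=[((-.09+.19,.135,.06),427,147),((.1,-.135,.06),211,147)]
for nm,obs,fl in (("w",W,[]),("w+floor",W,F)):
  def f(q):
    r=[]
    for k,a,b in obs: r+=list(proj(P,kp(q,lidp(q[3],k)))-[a,b])
    for k,a,b in fl: r+=list(proj(P,kp(q,k))-[a,b])
    return np.r_[r,[(q[0]-p0[0])/.001,(q[1]-p0[1])/.001]]
  s=least_squares(f,[*p0[:3],1.57]);print(nm,s.x,np.degrees(s.x[2:]),s.fun.round(1))
SO=[((.22,.145,.045),314,178),((.22,-.145,.045),231,161),((0,.145,.045),308,241),((0,-.145,.045),236,226)]
for th in (80,85,90,95): print(th,[ (proj(S,kp(p0,lidp(np.radians(th),k)))-[a,b]).round(1) for k,a,b in SO])
E
```

```text
w [ 0.57442452 -0.05516613  0.10225837  1.53362175] [ 5.85897309 87.87005374] [ 3.  -1.7 -2.4 -1.5  0.2  3.4 -0.6  3.  -0.8 -0.4]
w+floor [ 0.57479966 -0.055132    0.10228262  1.53188477] [ 5.86036256 87.77053216] [ 2.9 -1.7 -2.4 -1.5  0.3  3.4 -0.7  3.  -5.9 -0.9  5.9 -0.9 -0.4 -0.3]
80 [array([-1.1, -6.5]), array([ 0.4, -7.2]), array([ 1.4, -2.2]), array([-2.2, -9.8])]
85 [array([-4.2, -3. ]), array([-3.4, -4.3]), array([ 1.4, -1.1]), array([-2.1, -8.8])]
90 [array([-7.4,  1. ]), array([-7.2, -0.9]), array([ 1.4, -0.1]), array([-2. , -7.8])]
95 [array([-10.6,   5.6]), array([-10.9,   3. ]), array([1.5, 0.9]), array([-1.8, -6.9])]
```

Request:
carry_out:
  rows:
    - [[0,0,0,0.22,0.02,-0.02,10],[0,0,0,0,0,0,10],[0,0,0,0,0,0,10]]

```text
time: 6.5
tool_pos: [0.7099, -0.0421, 0.3749]
tool_rot: [0.477, -0.47, -0.523, 0.527]
contact_force: [-3.9, 3.8, -19.2]
gripper_width: 0.267
```

Request:
carry_out:
  rows:
    - [[0,0,0,0,0,0,80],[0,0,0,0,0,0,80],[0,0,0,0,0,0,80],[0,0,0,0,0,0,80],[0,0,0,0,0,0.5,80]]

```text
time: 7.0
tool_pos: [0.7116, -0.043, 0.3987]
tool_rot: [0.474, -0.473, -0.524, 0.526]
contact_force: [-0.5, -0.1, -0.6]
gripper_width: 0.939
```

Request:
carry_out:
  rows:
    - [[0,0,0,0,0,1,80],[0,0,0,0,0,1,80],[0,0,0,-0.5,0,0.5,80],[0,0,0,-1,0,0,80],[0,0,0,-1,0,0,80]]

```text
time: 7.5
tool_pos: [0.6113, -0.043, 0.5031]
tool_rot: [-0.472, 0.475, 0.526, -0.524]
contact_force: [-0.2, 0.3, 0.6]
gripper_width: 0.937
```

Request:
carry_out:
  rows:
    - [[0,0,0,-1,-0.5,0,80],[0,0,0,-1,-0.5,0,80],[0,0,0,-1,-0.5,0,80],[0,0,0,-1,-0.5,0,80],[0,0,0,0,0,0,80]]

```text
time: 8.0
tool_pos: [0.4489, -0.1242, 0.503]
tool_rot: [-0.473, 0.477, 0.524, -0.524]
contact_force: [0.3, -0.0, 0.7]
gripper_width: 0.937
```

```bash
python3 - <<'E'
from h import *
print(state()["tool_pos"]);snap("scene","s5");snap("wrist","w5")
E
```

```text
[ 0.44891013 -0.12417114  0.50300949]
```

View pics/w5.png

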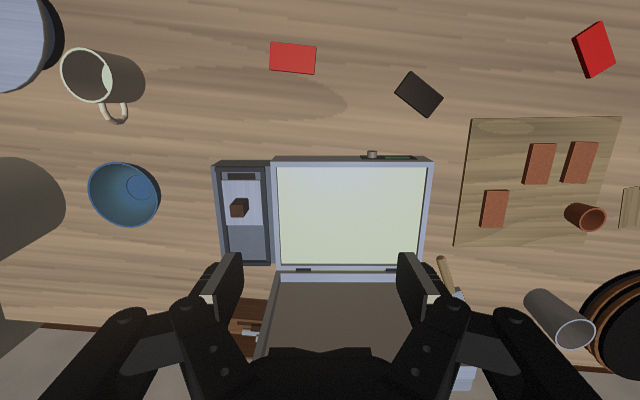

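View pics/s5.png

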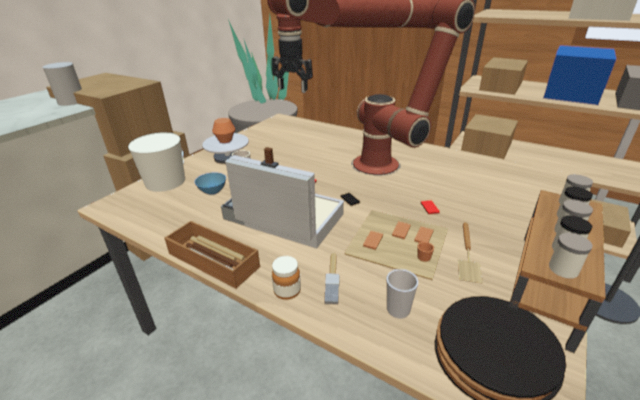

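```bash
python3 - <<'E'
from h import *
P,im=load("w5");S,sc=load("s5")
a=cv2.resize(im[145:285,205:445],None,fx=3.3,fy=3.3,interpolation=cv2.INTER_CUBIC);cv2.imwrite("pics/w5c.png",a)
a=cv2.resize(sc[140:250,215:350],None,fx=5,fy=5,interpolation=cv2.INTER_CUBIC);cv2.imwrite("pics/s5c.png",a)
E
```

```text
(no output)
```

View pics/w5c.png

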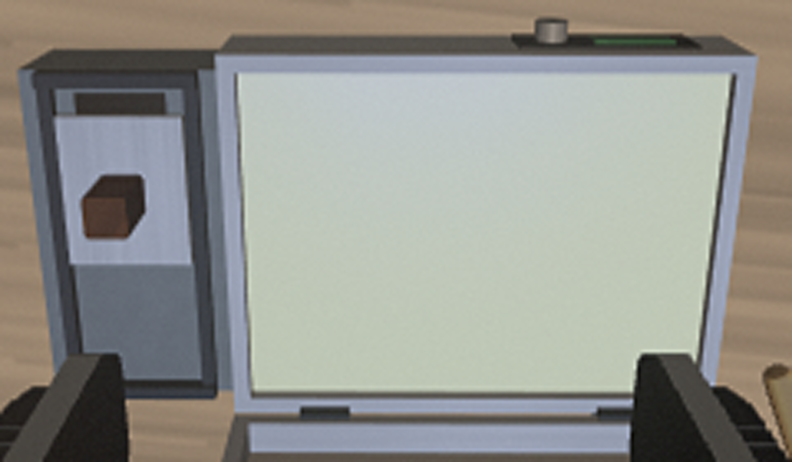

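View pics/s5c.png

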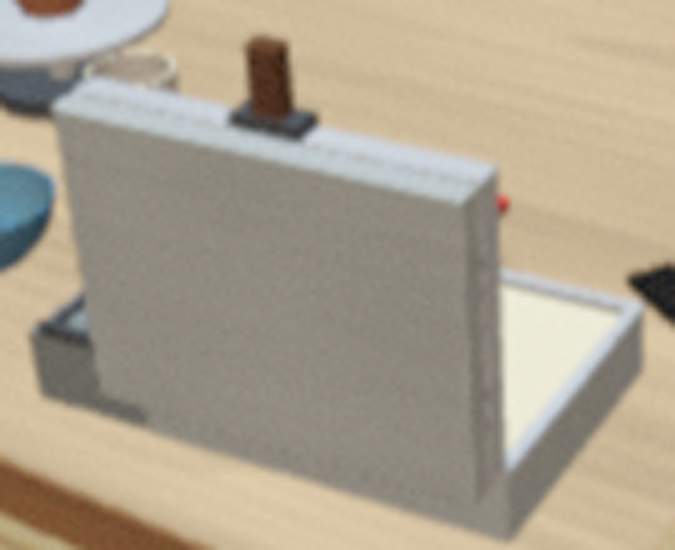

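```bash
python3 - <<'E'
from h import *
from scipy.optimize import least_squares
P,_=load("w5");S,_=load("s5");p0=np.load("kiln.npy")
w=lambda a,b:np.array([205+a/3.3-.35,145+b/3.3-.35]); sc=lambda a,b:np.array([215+a/5-.4,140+b/5-.4])
O=[((-.11,-.145,.068),217,57),((-.11,.145,.068),757,57),((-.1,-.135,.068),235,72),((-.1,.135,.068),735,72),((.11,-.145,.068),237,411),((.1,-.135,.06),252,393)]
f=lambda q:np.r_[np.concatenate([proj(P,kp(q,k))-w(a,b) for k,a,b in O])]
s=least_squares(f,p0[:3]);print(p0[:3],s.x,s.fun.round(1))
q=s.x
L=[((.22,-.145,.045),57,105),((.22,.145,.045),462,205),((.22,.145,0),495,168),((0,.145,.045),478,500)]
for base in (q,p0):
 for th in (80,85,90,95): print(th,[(proj(S,kp(base,lidp(np.radians(th),k)))-sc(a,b)).round(1) for k,a,b in L])
G=[((-.11,.145,.068),640,305),((.11,.145,0),508,537)]
print([(proj(S,kp(q,k))-sc(a,b)).round(1) for k,a,b in G])
kw=onz(P,*w(105,217),.11);print("knob",kw)
E
```

```text
[ 0.5752384  -0.05479406  0.10274644] [ 0.57401589 -0.05454275  0.10049957] [-0.7 -0.4  0.4 -0.5 -0.2  0.6  0.7  0.5 -0.5  0.6  0.2 -0.4]
80 [array([ 5.8, -7. ]), array([ 6.1, -9.2]), array([ 6.5, -5.9]), array([-0.7, -0.9])]
85 [array([ 1.9, -4.1]), array([ 3. , -5.8]), array([ 3.6, -3.9]), array([-0.7,  0.2])]
90 [array([-1.9, -0.7]), array([-0.2, -1.8]), array([ 0.5, -1.3]), array([-0.7,  1.2])]
95 [array([-5.6,  3.2]), array([-3.4,  2.8]), array([-2.5,  1.8]), array([-0.6,  2.1])]
80 [array([ 5.4, -6.8]), array([ 5.9, -9.1]), array([ 6.3, -5.8]), array([-0.8, -0.8])]
85 [array([ 1.6, -3.9]), array([ 2.8, -5.6]), array([ 3.4, -3.8]), array([-0.8,  0.3])]
90 [array([-2.2, -0.5]), array([-0.4, -1.6]), array([ 0.4, -1.2]), array([-0.8,  1.3])]
95 [array([-5.9,  3.4]), array([-3.6,  3. ]), array([-2.7,  2. ]), array([-0.7,  2.3])]
[array([ 0.8, -1.1]), array([0.4, 2.6])]
knob [ 0.56028569 -0.25622785  0.11      ]
```

Request:
carry_out:
  rows:
    - [[0,0,0,0.48,-0.85,-0.8,0],[0,0,0,0.48,-0.85,-0.8,0],[0,0,0,0.48,-0.85,-0.8,0],[0,0,0,0.46,-0.85,-0.8,0],[0,0,0,0,0,-0.8,0]]

```text
time: 8.6
tool_pos: [0.5297, -0.2605, 0.3388]
tool_rot: [0.474, -0.474, -0.524, 0.525]
contact_force: [-0.6, -0.2, -0.4]
gripper_width: 0.075
```

Request:
carry_out:
  rows:
    - [[0,0,0,0,0,-1,0],[0,0,0,0,0,-1,0],[0,0,0,0,0,-0.6,0],[0,0,0,0,0,0,0]]

```text
time: 9.0
tool_pos: [0.5266, -0.256, 0.2319]
tool_rot: [0.477, -0.47, -0.525, 0.526]
contact_force: [-0.3, -0.3, -0.5]
gripper_width: -0.001
```

Request:
carry_out:
  rows:
    - [[0,0,0,-0.1,-0.08,-0.8,0],[0,0,0,0,0,-0.8,0],[0,0,0,0,0,-0.3,0],[0,0,0,0,0,0,0]]

```text
time: 9.4
tool_pos: [0.5236, -0.2604, 0.1605]
tool_rot: [0.474, -0.473, -0.525, 0.525]
contact_force: [0.9, -0.1, -0.7]
gripper_width: 0.003
```

```bash
python3 - <<'E'
from h import *
print(state()["tool_pos"]);snap("wrist","w6")
E
```

```text
[ 0.52358993 -0.26043435  0.16046512]
```

View pics/w6.png

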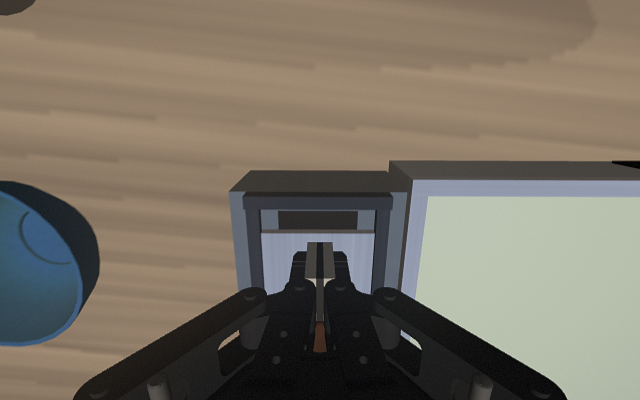

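Request:
carry_out:
  rows:
    - [[0,0,0,0.3,0.03,0,0],[0,0,0,0.3,0.03,0,0],[0,0,0,0.3,0.03,0,0],[0,0,0,0.3,0.03,0,0],[0,0,0,0.3,0.03,0,0]]

```text
time: 9.95
tool_pos: [0.5848, -0.2551, 0.1619]
tool_rot: [0.473, -0.474, -0.525, 0.525]
contact_force: [-3.1, -1.8, 2.6]
gripper_width: 0.0
```

Request:
carry_out:
  rows:
    - [[0,0,0,0.25,0.02,0,0],[0,0,0,0.25,0.02,0,0],[0,0,0,0.2,0.02,0,0],[0,0,0,0.1,0.01,0,0]]

```text
time: 10.35
tool_pos: [0.6161, -0.2519, 0.161]
tool_rot: [-0.474, 0.473, 0.525, -0.525]
contact_force: [-2.8, -0.7, 2.5]
gripper_width: -0.003
```

Still sliding at 2.8 N; continue gently until the stop.

Request:
carry_out:
  rows:
    - [[0,0,0,0.12,0.01,0,0],[0,0,0,0.12,0.01,0,0],[0,0,0,0.12,0.01,0,0]]

```text
time: 10.65
tool_pos: [0.6212, -0.2518, 0.1612]
tool_rot: [0.482, -0.465, -0.518, 0.532]
contact_force: [-53.9, 0.2, 31.9]
gripper_width: 0.001
```

Request:
carry_out:
  rows:
    - [[0,0,0,-0.3,-0.03,0,0],[0,0,0,-0.5,-0.03,0,0],[0,0,0,0,0,1,60],[0,0,0,-0.3,0,1,60],[0,0,0,-0.3,0,1,80]]

```text
time: 11.15
tool_pos: [0.5736, -0.253, 0.282]
tool_rot: [-0.474, 0.474, 0.525, -0.525]
contact_force: [0.3, -0.6, 0.5]
gripper_width: 0.506
```

Request:
carry_out:
  rows:
    - [[0,0,0,-0.8,0.8,1,80],[0,0,0,-0.8,1,0.3,80],[0,0,0,-0.8,1,0,80],[0,0,0,-0.8,1,0,80],[0,0,0,-0.6,1,0,80]]

```text
time: 11.65
tool_pos: [0.4292, -0.0693, 0.3257]
tool_rot: [-0.474, 0.474, 0.525, -0.524]
contact_force: [-0.4, 0.3, 0.5]
gripper_width: 0.938
```

Request:
carry_out:
  rows:
    - [[0,0,0,0,1,0,80],[0,0,0,0,1,0,80],[0,0,0,0,1,0,80],[0,0,0,0,1,0,80],[0,0,0,0,1,0,80]]

```text
time: 12.15
tool_pos: [0.4303, 0.1313, 0.3259]
tool_rot: [-0.473, 0.474, 0.526, -0.524]
contact_force: [0.5, -1.1, -0.2]
gripper_width: 0.935
```

Request:
carry_out:
  rows:
    - [[0,0,0,0,1,0,80],[0,0,0,0,1,0,80],[0,0,0,0,0,0,80],[0,0,0,0,0,0,80]]

```text
time: 12.55
tool_pos: [0.4303, 0.2102, 0.3255]
tool_rot: [-0.473, 0.473, 0.526, -0.526]
contact_force: [0.6, 0.7, 0.1]
gripper_width: 0.937
```

```bash
python3 - <<'E'
from h import *
print(state()["tool_pos"]);P,im=snap("wrist","w7")
for t in tiles(im,P,.022)[0]: print(t)
E
```

```text
[0.43027723 0.21015618 0.32554225]
(array([333., 244.]), 541.2, 241.2, 79.5, 44.4, 7.5)
(array([386., 182.]), 442.4, 301.2, 78.8, 44.5, 6.0)
(array([444., 180.]), 431.2, 376.9, 80.8, 44.8, 4.1)
(array([549., 127.]), 353.5, 493.4, 136.7, 18.3, 16.7)
```

View pics/w7.png

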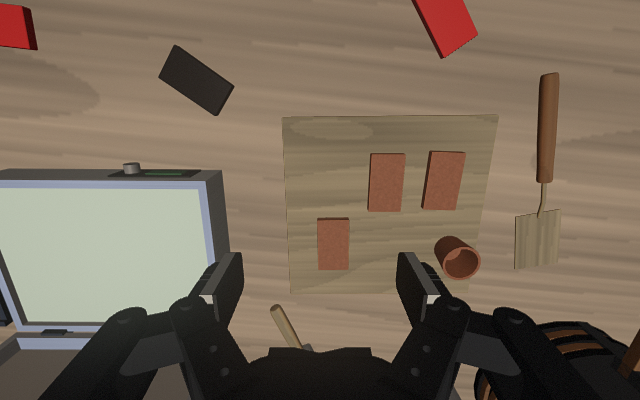

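Request:
carry_out:
  rows:
    - [[0,0,0,0.7,0.2,-0.3,62],[0,0,0,0.7,0.2,-0.5,62],[0,0,0,0.7,0.2,-0.8,62],[0,0,0,0.67,0.18,-1,62],[0,0,0,0,0,-1,62]]

```text
time: 13.1
tool_pos: [0.5445, 0.2393, 0.1812]
tool_rot: [-0.474, 0.475, 0.525, -0.523]
contact_force: [0.2, -1.9, 0.4]
gripper_width: 0.726
```

Request:
carry_out:
  rows:
    - [[0,0,0,0,0,-0.7,62],[0,0,0,0,0,-0.4,62],[0,0,0,0,0,0,62]]

```text
time: 13.4
tool_pos: [0.5401, 0.2389, 0.1351]
tool_rot: [0.475, -0.473, -0.523, 0.526]
contact_force: [0.5, 1.1, -0.0]
gripper_width: 0.725
```

Request:
carry_out:
  rows:
    - [[0,0,0,0.02,0.06,-0.6,62],[0,0,0,0,0,-0.5,62],[0,0,0,0,0,0,62],[0,0,0,0,0,0,62]]

```text
time: 13.8
tool_pos: [0.5431, 0.2429, 0.0957]
tool_rot: [-0.473, 0.474, 0.526, -0.524]
contact_force: [0.3, 0.1, -0.1]
gripper_width: 0.721
```

```bash
python3 - <<'E'
from h import *
print(state()["tool_pos"],state()["contact_force"]);P,im=snap("wrist","w8")
E
```

```text
[0.54307262 0.24287349 0.09573642] [ 0.26968071  0.12663844 -0.14705595]
```

View pics/w8.png

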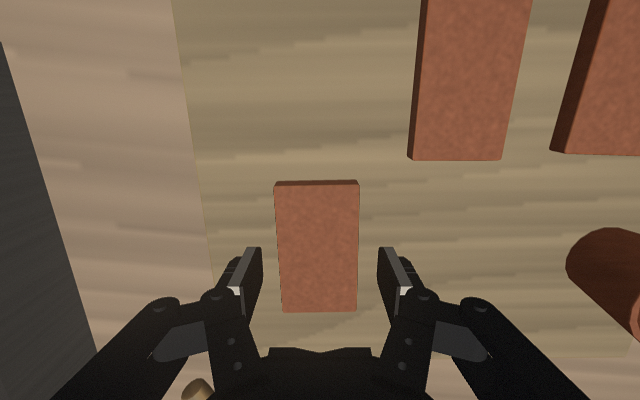

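Request:
carry_out:
  rows:
    - [[0,0,0,0,0,-0.25,62],[0,0,0,0,0,0,62],[0,0,0,0,0,0,20],[0,0,0,0,0,0,20],[0,0,0,0,0,0,20]]

```text
time: 14.35
tool_pos: [0.5425, 0.243, 0.0844]
tool_rot: [-0.473, 0.474, 0.525, -0.525]
contact_force: [0.1, 0.2, 2.0]
gripper_width: 0.502
```

Request:
carry_out:
  rows:
    - [[0,0,0,0,0,0,20],[0,0,0,0,0,0,20]]

```text
time: 14.55
tool_pos: [0.5425, 0.243, 0.0844]
tool_rot: [-0.473, 0.474, 0.525, -0.525]
contact_force: [-0.3, 0.3, 3.5]
gripper_width: 0.504
```

```bash
python3 - <<'E'
from h import *
q=[.574,-.0545,.1010]
np.save("kiln2.npy",q)
for y in (-.078,0,.078): print(y,kp(q,(-.015,y,.0)), (kp(q,(-.015,y,0))-state()["tool_pos"])/.04)
print(np.degrees(R.from_quat(np.roll(state()["tool_rot"],-1)).as_matrix()[:,0]*0+0))
m=R.from_quat(np.roll(state()["tool_rot"],-1)).as_matrix();print(m.round(4),np.degrees(np.arctan2(m[1,0],m[0,0])))
E
```

```text
-0.078 [ 0.56694106 -0.13361492  0.        ] [ 0.61121326 -9.41585316 -2.10939939]
0 [ 0.55907644 -0.05601243  0.        ] [ 0.41459793 -7.47579068 -2.10939939]
0.078 [0.55121183 0.02159007 0.        ] [ 0.21798261 -5.5357282  -2.10939939]
[0. 0. 0.]
[[-1.027e-01  1.000e-03 -9.947e-01]
 [ 9.947e-01  3.000e-04 -1.027e-01]
 [ 2.000e-04 -1.000e+00 -1.000e-03]] 95.89370693882204
```

Request:
carry_out:
  rows:
    - [[0,0,0,0,0,0.5,20],[0,0,0,0,0,1,20],[0,0,0,0,0,1,20],[0,0,0,0,0,0.7,20],[0,0,0,0,0,0,20]]

```text
time: 15.05
tool_pos: [0.5443, 0.2436, 0.2171]
tool_rot: [-0.472, 0.475, 0.528, -0.522]
contact_force: [0.2, 0.1, -1.0]
gripper_width: 0.506
```

Request:
carry_out:
  rows:
    - [[0,0,0,0.1,-1,0,20],[0,0,0,0.1,-1,0,20],[0,0,0,0.1,-1,0,20],[0,0,0,0.1,-1,0,20],[0,0,0,0.1,-1,0,20]]

```text
time: 15.55
tool_pos: [0.5609, 0.0414, 0.2093]
tool_rot: [0.475, -0.473, -0.524, 0.526]
contact_force: [0.3, 0.5, -1.6]
gripper_width: 0.505
```

Request:
carry_out:
  rows:
    - [[0,0,0,0,-1,0,20],[0,0,0,0,-1,0,20],[0,0,0,0,-1,0,20],[0,0,0,0,-1,0,20],[0,0,0,0,0,0,20]]

```text
time: 16.05
tool_pos: [0.561, -0.1209, 0.2095]
tool_rot: [0.476, -0.474, -0.523, 0.525]
contact_force: [-0.0, 0.4, -0.8]
gripper_width: 0.506
```

Need dx +6, dy −13, dz −75 (to about 0.136).

Request:
carry_out:
  rows:
    - [[0,0,0,0.15,-0.3,0,20],[0,0,0,0,0,-0.7,20],[0,0,0,0,0,-0.7,20],[0,0,0,0,0,0,20]]

```text
time: 16.45
tool_pos: [0.5652, -0.1273, 0.15]
tool_rot: [0.477, -0.47, -0.524, 0.527]
contact_force: [-0.7, 0.3, -1.1]
gripper_width: 0.503
```

```bash
python3 - <<'E'
from h import *
print(state()["tool_pos"],state()["contact_force"],state()["gripper_width"]);P,im=snap("wrist","w9")
E
```

```text
[ 0.56521988 -0.12728965  0.14999633] [-0.66962744  0.30963508 -1.11022293] 0.5033097353933681
```

View pics/w9.png

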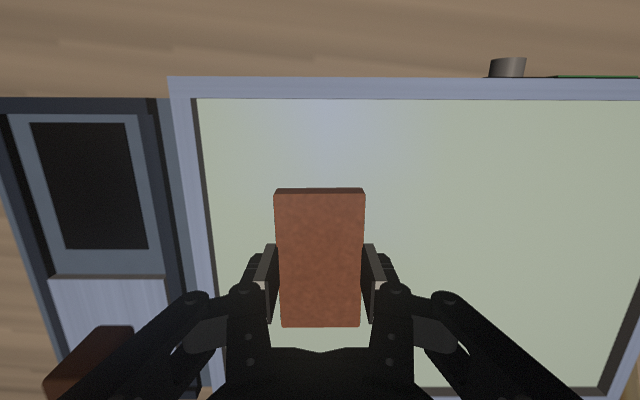

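Request:
carry_out:
  rows:
    - [[0,0,0,0.03,-0.15,-0.25,20],[0,0,0,0,0,-0.1,20],[0,0,0,0,0,0,20],[0,0,0,0,0,0,20]]

```text
time: 16.9
tool_pos: [0.5697, -0.1352, 0.1425]
tool_rot: [-0.473, 0.474, 0.525, -0.525]
contact_force: [-0.1, 0.7, -0.7]
gripper_width: 0.503
```

Request:
carry_out:
  rows:
    - [[0,0,0,0,0,-0.16,20],[0,0,0,0,0,0,20],[0,0,0,0,0,0,20]]

```text
time: 17.2
tool_pos: [0.5691, -0.135, 0.1352]
tool_rot: [0.474, -0.473, -0.525, 0.525]
contact_force: [-1.2, -0.2, -1.2]
gripper_width: 0.506
```

Request:
carry_out:
  rows:
    - [[0,0,0,0,0,-0.03,20],[0,0,0,0,0,0,60],[0,0,0,0,0,0,60],[0,0,0,0,0,0,60]]

```text
time: 17.6
tool_pos: [0.5695, -0.1352, 0.1345]
tool_rot: [-0.473, 0.474, 0.525, -0.525]
contact_force: [0.7, 0.3, 0.0]
gripper_width: 0.706
```

Request:
carry_out:
  rows:
    - [[0,0,0,0,0,0.5,60],[0,0,0,0,0,1,60],[0,0,0,0,0,1,60],[0,0,0,-0.5,0.5,0,60],[0,0,0,-0.5,1,0,60]]

```text
time: 18.1
tool_pos: [0.5302, -0.0764, 0.237]
tool_rot: [-0.473, 0.476, 0.525, -0.524]
contact_force: [-0.4, 2.1, 0.4]
gripper_width: 0.704
```

```bash
python3 - <<'E'
from h import *
print(state()["tool_pos"]);P,im=snap("wrist","w10")
for t in tiles(im,P,.072)[0]: print(t)
E
```

```text
[ 0.53020254 -0.07641245  0.23702348]
(array([258., 228.]), 563.7, -128.9, 77.3, 35.7, 6.5)
```

View pics/w10.png

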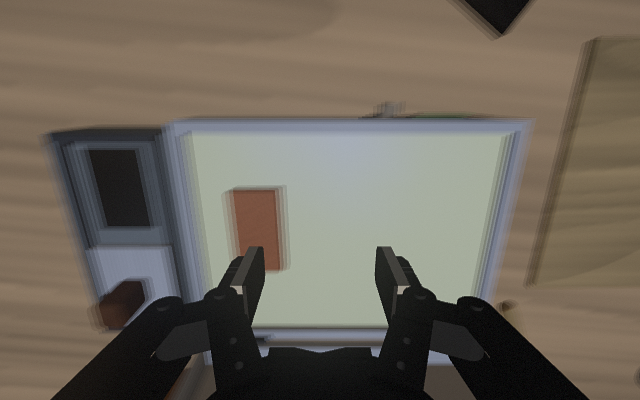

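Request:
carry_out:
  rows:
    - [[0,0,0,-0.5,1,0.5,62],[0,0,0,-0.5,1,0.5,62],[0,0,0,-0.5,1,0.5,62],[0,0,0,-0.5,1,0.5,62],[0,0,0,-0.5,1,0,62]]

```text
time: 18.65
tool_pos: [0.4294, 0.1263, 0.3182]
tool_rot: [-0.472, 0.475, 0.527, -0.523]
contact_force: [1.3, 1.2, 0.8]
gripper_width: 0.724
```

Request:
carry_out:
  rows:
    - [[0,0,0,0,1,0,62],[0,0,0,0,1,0,62],[0,0,0,0,1,0,62],[0,0,0,0,0,0,62],[0,0,0,0,0,0,62]]

```text
time: 19.15
tool_pos: [0.429, 0.2455, 0.3141]
tool_rot: [0.473, -0.473, -0.525, 0.526]
contact_force: [-0.8, -0.7, 0.7]
gripper_width: 0.727
```

```bash
python3 - <<'E'
from h import *
print(state()["tool_pos"]);P,im=snap("wrist","w11")
for t in tiles(im,P,.022)[0]: print(t)
E
```

```text
[0.428996   0.24547524 0.31410508]
(array([633., 364.]), 699.6, 781.0, 94.5, 31.3, 25.3)
(array([440., 266.]), 551.6, 430.2, 56.5, 54.1, 12.3)
(array([  9., 261.]), 605.5, -173.1, 98.4, 36.0, -13.3)
(array([403., 190.]), 446.9, 356.8, 103.7, 89.4, 6.2)
(array([528., 127.]), 353.3, 493.6, 138.1, 18.5, 16.5)
```

View pics/w11.png

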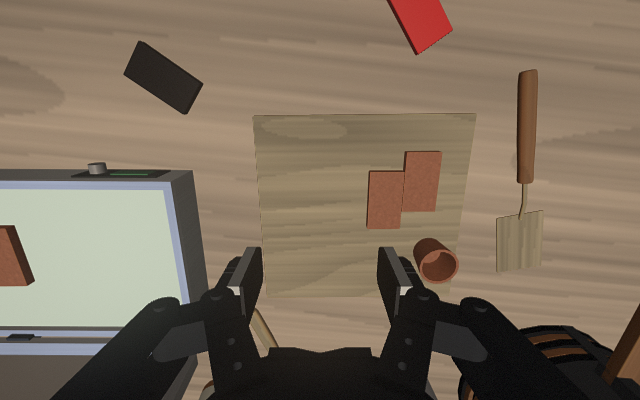

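```bash
python3 - <<'E'
from h import *
P,im=load("w11")
cv2.imwrite("pics/w11c.png",cv2.resize(im[140:290,350:470],None,fx=4,fy=4,interpolation=cv2.INTER_CUBIC))
_,m=tiles(im,P,.022)
# C upper part and edges
for r in range(145,236,6):
    xs=np.where(m[r,340:470])[0]; print(r,(xs.min()+340,xs.max()+340) if len(xs) else None)
E
```

```text
145 None
151 None
157 (np.int64(406), np.int64(441))
163 (np.int64(406), np.int64(440))
169 (np.int64(405), np.int64(439))
175 (np.int64(370), np.int64(439))
181 (np.int64(370), np.int64(438))
187 (np.int64(369), np.int64(437))
193 (np.int64(369), np.int64(436))
199 (np.int64(369), np.int64(435))
205 (np.int64(368), np.int64(435))
211 (np.int64(368), np.int64(434))
217 (np.int64(368), np.int64(400))
223 (np.int64(367), np.int64(399))
229 None
235 None
```

View pics/w11c.png

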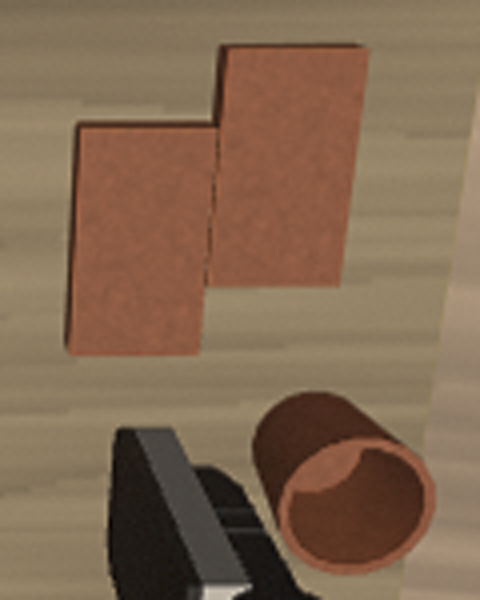

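```bash
python3 - <<'E'
from h import *
P,_=load("w11")
for n,c in (("B",[(78,128),(217,128),(200,353),(70,353)]),("C",[(222,47),(368,47),(341,286),(207,286)]),("cuprim",[(280,510),(435,500),(355,440),(355,572)])):
    z=.055 if n=="cuprim" else .022
    w=np.array([onz(P,350+a/4-.4,140+b/4-.4,z)[:2] for a,b in c]);print(n,w.round(4).tolist(),w.mean(0))
E
```

```text
B [[0.4249, 0.3089], [0.4203, 0.353], [0.4982, 0.3626], [0.5028, 0.3186]] [0.46154981 0.33576905]
C [[0.3947, 0.3495], [0.3899, 0.3948], [0.4692, 0.4048], [0.4738, 0.3603]] [0.43190206 0.37735984]
cuprim [[0.5366, 0.3877], [0.5277, 0.4369], [0.509, 0.406], [0.5571, 0.4174]] [0.53260907 0.41199579]
```

Request:
carry_out:
  rows:
    - [[0,0,0,0.55,0.8,-0.5,60],[0,0,0,0.55,0.8,-0.8,60],[0,0,0,0.53,0.74,-1,60],[0,0,0,0,0,-1,60],[0,0,0,0,0,0,60]]

```text
time: 19.7
tool_pos: [0.49, 0.3333, 0.1782]
tool_rot: [0.476, -0.472, -0.52, 0.529]
contact_force: [-0.4, -1.0, -1.0]
gripper_width: 0.7
```

```bash
python3 - <<'E'
from h import *
print(state()["tool_pos"]);P,im=snap("wrist","w12")
E
```

```text
[0.49001921 0.33332079 0.17823044]
```

View pics/w12.png

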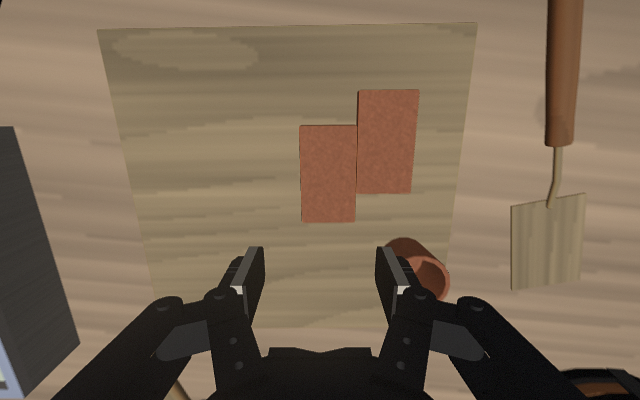

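Request:
carry_out:
  rows:
    - [[0,0,0,0.1,0.15,-0.6,60],[0,0,0,0,0,-0.8,60],[0,0,0,0,0,-0.5,60],[0,0,0,0,0,0,60],[0,0,0,0,0,0,60]]

```text
time: 20.25
tool_pos: [0.4981, 0.3419, 0.1123]
tool_rot: [-0.473, 0.474, 0.526, -0.524]
contact_force: [0.7, -0.0, 0.1]
gripper_width: 0.703
```

```bash
python3 - <<'E'
from h import *
print(state()["tool_pos"]);P,im=snap("wrist","w13")
E
```

```text
[0.49812673 0.34186823 0.11228572]
```

View pics/w13.png

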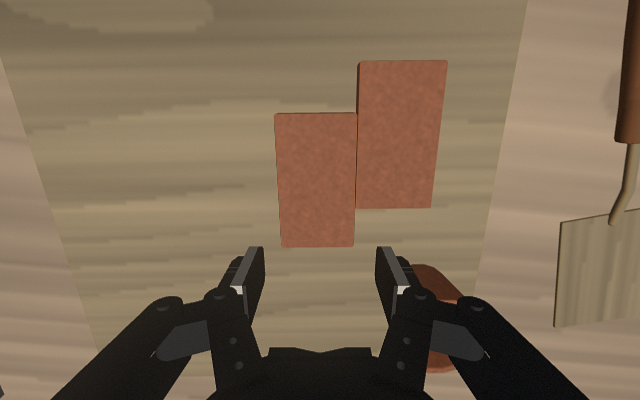

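Request:
carry_out:
  rows:
    - [[0,0,0,-0.1,-0.05,-0.5,60],[0,0,0,0,0,-0.15,60],[0,0,0,0,0,0,60],[0,0,0,0,0,0,60]]

```text
time: 20.7
tool_pos: [0.4935, 0.3403, 0.0848]
tool_rot: [-0.473, 0.474, 0.526, -0.524]
contact_force: [-0.4, -0.2, -0.5]
gripper_width: 0.705
```

Request:
carry_out:
  rows:
    - [[0,0,0,0,0,0,20],[0,0,0,0,0,0,20],[0,0,0,0,0,0,20],[0,0,0,0,0,0,20]]

```text
time: 21.1
tool_pos: [0.4938, 0.3405, 0.0852]
tool_rot: [-0.473, 0.474, 0.526, -0.524]
contact_force: [0.5, -0.4, 5.8]
gripper_width: 0.503
```

```bash
python3 - <<'E'
from h import *
print(state()["tool_pos"]);P,im=snap("wrist","w14")
E
```

```text
[0.49382461 0.34049175 0.08517815]
```

View pics/w14.png

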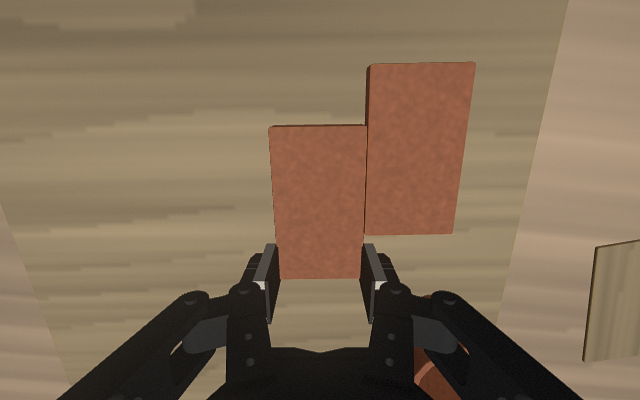

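Request:
carry_out:
  rows:
    - [[0,0,0,0,-0.1,0.03,20],[0,0,0,0,-0.3,0,20],[0,0,0,0,-0.5,0,20],[0,0,0,0,-0.5,0,20],[0,0,0,0,0,0,20]]

```text
time: 21.65
tool_pos: [0.493, 0.2818, 0.0852]
tool_rot: [0.474, -0.474, -0.524, 0.525]
contact_force: [-0.1, -2.3, 5.4]
gripper_width: 0.504
```

Request:
carry_out:
  rows:
    - [[0,0,0,0,0,0,60],[0,0,0,0,0,0,60],[0,0,0,0,0,0,60],[0,0,0,-0.4,-0.04,0.05,60],[0,0,0,-0.4,-0.04,0,60]]

```text
time: 22.15
tool_pos: [0.4605, 0.2811, 0.0865]
tool_rot: [0.474, -0.474, -0.525, 0.525]
contact_force: [0.1, 0.2, 0.1]
gripper_width: 0.705
```

```bash
python3 - <<'E'
from h import *
print(state()["tool_pos"]);P,im=snap("wrist","w15")
for t in tiles(im,P,.022)[0]: print(t)
E
```

```text
[0.4605148  0.28110708 0.08653782]
(array([314., 253.]), 458.0, 278.3, 82.4, 44.4, 6.6)
(array([517., 219.]), 428.8, 377.6, 81.6, 44.7, 7.0)
```

View pics/w15.png

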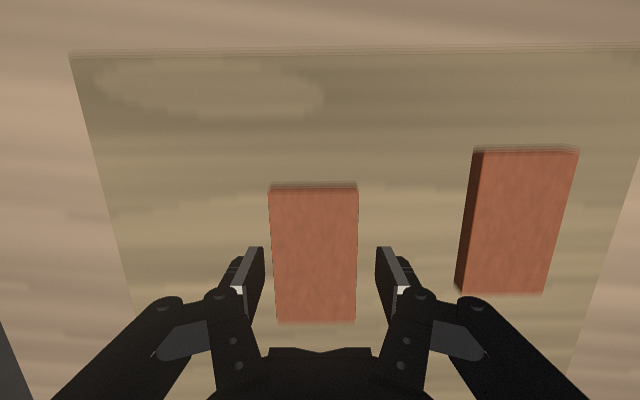

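Separated; B is centred between the fingers. Close and lift.

Request:
carry_out:
  rows:
    - [[0,0,0,0,-0.03,-0.04,60],[0,0,0,0,0,0,20],[0,0,0,0,0,0,20],[0,0,0,0,0,0,20],[0,0,0,0,0,0,20]]

```text
time: 22.7
tool_pos: [0.4616, 0.2798, 0.0854]
tool_rot: [-0.473, 0.474, 0.525, -0.525]
contact_force: [1.6, -0.0, -0.1]
gripper_width: 0.507
```

Request:
carry_out:
  rows:
    - [[0,0,0,0,0,0.5,20],[0,0,0,0,0,1,20],[0,0,0,0,0,1,20],[0,0,0,0,0,0.5,20],[0,0,0,0,0,0,20]]

```text
time: 23.2
tool_pos: [0.4627, 0.2804, 0.2091]
tool_rot: [-0.473, 0.475, 0.527, -0.523]
contact_force: [0.3, 0.3, -1.9]
gripper_width: 0.504
```

Request:
carry_out:
  rows:
    - [[0,0,0,0.3,-1,0,20],[0,0,0,0.3,-1,0,20],[0,0,0,0.3,-1,0,20],[0,0,0,0.3,-1,0,20],[0,0,0,0.3,-1,0,20]]

```text
time: 23.7
tool_pos: [0.5199, 0.078, 0.2024]
tool_rot: [0.475, -0.473, -0.524, 0.526]
contact_force: [-0.1, 1.0, -0.1]
gripper_width: 0.496
```

Request:
carry_out:
  rows:
    - [[0,0,0,0.3,-1,0,20],[0,0,0,0.3,-1,0,20],[0,0,0,0.3,-1,0,20],[0,0,0,0,-0.4,0,20],[0,0,0,0,0,0,20]]

```text
time: 24.2
tool_pos: [0.5559, -0.0581, 0.2027]
tool_rot: [0.476, -0.473, -0.524, 0.525]
contact_force: [0.0, -0.5, -0.5]
gripper_width: 0.505
```

```bash
python3 - <<'E'
from h import *
print(state()["tool_pos"],state()["gripper_width"]);P,im=snap("wrist","w16")
E
```

```text
[ 0.55590985 -0.05807305  0.20272809] 0.5046660662292047
```

View pics/w16.png

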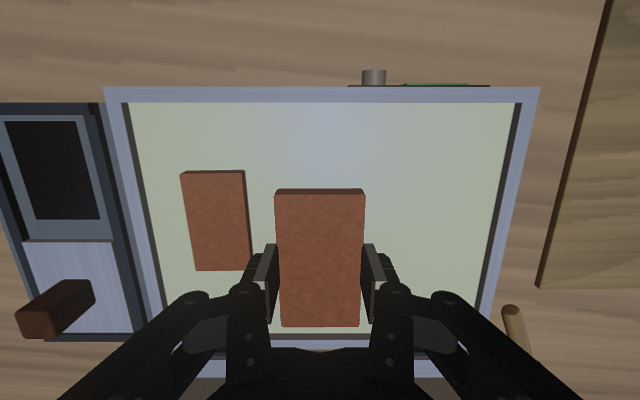

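Request:
carry_out:
  rows:
    - [[0,0,0,0,0.1,-0.5,20],[0,0,0,0,0,-0.5,20],[0,0,0,0,0,-0.45,20],[0,0,0,0,0,0,20],[0,0,0,0,0,0,20]]

```text
time: 24.75
tool_pos: [0.5562, -0.0511, 0.1464]
tool_rot: [0.474, -0.473, -0.525, 0.526]
contact_force: [1.2, 0.8, 0.2]
gripper_width: 0.5
```

Request:
carry_out:
  rows:
    - [[0,0,0,0,-0.08,-0.26,20],[0,0,0,0,0,0,20],[0,0,0,0,0,0,20]]

```text
time: 25.05
tool_pos: [0.5568, -0.0556, 0.1368]
tool_rot: [-0.474, 0.474, 0.525, -0.525]
contact_force: [0.5, -0.2, -0.9]
gripper_width: 0.505
```

Request:
carry_out:
  rows:
    - [[0,0,0,0,0,-0.05,20],[0,0,0,0,0,0,20],[0,0,0,0,0,0,60],[0,0,0,0,0,0,60],[0,0,0,0,0,0,60]]

```text
time: 25.55
tool_pos: [0.5567, -0.0556, 0.1347]
tool_rot: [-0.474, 0.474, 0.525, -0.525]
contact_force: [0.4, -0.2, 0.0]
gripper_width: 0.704
```

Request:
carry_out:
  rows:
    - [[0,0,0,0,0,0.5,60],[0,0,0,0,0,1,60],[0,0,0,0,0,1,60],[0,0,0,-0.6,0.5,0.5,60],[0,0,0,-0.8,1,0.5,60]]

```text
time: 26.05
tool_pos: [0.5041, 0.0, 0.2752]
tool_rot: [-0.474, 0.475, 0.525, -0.524]
contact_force: [0.4, 0.4, -0.0]
gripper_width: 0.705
```

Request:
carry_out:
  rows:
    - [[0,0,0,-0.8,1,0.5,60],[0,0,0,-0.5,1,0.2,60],[0,0,0,-0.4,1,0,60],[0,0,0,0,1,0,60],[0,0,0,0,1,0,60]]

```text
time: 26.55
tool_pos: [0.4378, 0.1987, 0.2995]
tool_rot: [-0.473, 0.474, 0.526, -0.525]
contact_force: [0.5, 0.5, -0.3]
gripper_width: 0.701
```

Request:
carry_out:
  rows:
    - [[0,0,0,0,1,0,60],[0,0,0,0,1,0,60],[0,0,0,0,0,0,60],[0,0,0,0,0,0,60]]

```text
time: 26.95
tool_pos: [0.4382, 0.2777, 0.2987]
tool_rot: [0.473, -0.473, -0.525, 0.526]
contact_force: [0.1, -0.3, -0.0]
gripper_width: 0.705
```

```bash
python3 - <<'E'
from h import *
print(state()["tool_pos"]);P,im=snap("wrist","w17")
for t in tiles(im,P,.022)[0]: print(t)
E
```

```text
[0.43823715 0.27771782 0.29872189]
(array([631., 363.]), 695.6, 783.1, 143.5, 43.6, 25.2)
(array([425., 262.]), 547.0, 433.3, 56.8, 40.8, 38.8)
(array([ 23., 253.]), 589.8, -109.2, 92.3, 52.5, 6.2)
(array([402., 174.]), 431.2, 378.2, 80.9, 44.6, 6.9)
(array([513., 116.]), 353.2, 494.0, 137.2, 18.4, 17.2)
```

View pics/w17.png

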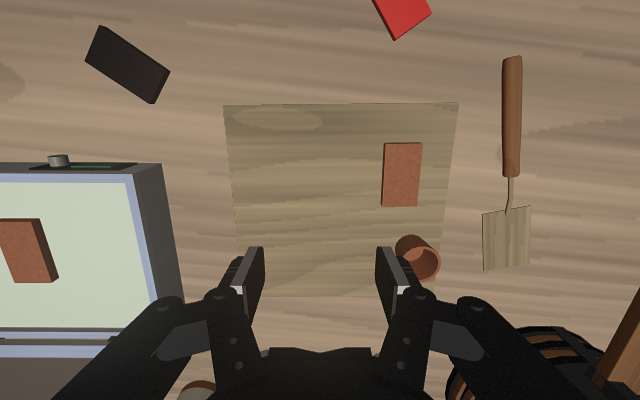

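Request:
carry_out:
  rows:
    - [[0,0,0,-0.1,0.9,-0.6,60],[0,0,0,-0.08,0.9,-0.8,60],[0,0,0,0,0.7,-1,60],[0,0,0,0,0,-0.8,60],[0,0,0,0,0,0,60]]

```text
time: 27.5
tool_pos: [0.4288, 0.3746, 0.1652]
tool_rot: [0.475, -0.473, -0.521, 0.529]
contact_force: [-0.8, -1.1, -0.8]
gripper_width: 0.701
```

Request:
carry_out:
  rows:
    - [[0,0,0,0,0,0,60]]

```text
time: 27.6
tool_pos: [0.4317, 0.376, 0.1712]
tool_rot: [0.474, -0.474, -0.524, 0.525]
contact_force: [0.3, 0.8, 0.1]
gripper_width: 0.703
```

Request:
carry_out:
  rows:
    - [[0,0,0,0,0.05,-0.7,60],[0,0,0,0,0,-0.7,60],[0,0,0,0,0,-0.4,60],[0,0,0,0,0,0,60],[0,0,0,0,0,0,60]]

```text
time: 28.1
tool_pos: [0.4324, 0.3793, 0.1008]
tool_rot: [-0.474, 0.474, 0.526, -0.524]
contact_force: [-0.4, 0.6, 0.1]
gripper_width: 0.698
```

```bash
python3 - <<'E'
from h import *
print(state()["tool_pos"]);P,im=snap("wrist","w18")
for t in tiles(im,P,.022)[0]: print(t)
E
```

```text
[0.43243408 0.3793376  0.10079576]
(array([319., 243.]), 431.4, 379.0, 79.7, 44.6, 6.9)
(array([562., 121.]), 357.1, 494.4, 127.3, 17.9, 16.8)
```

View pics/w18.png

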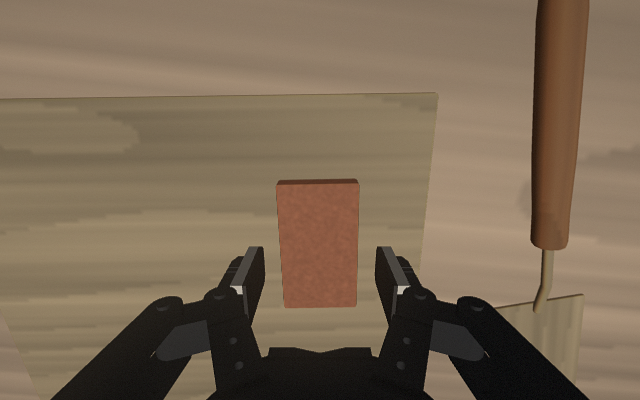

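Request:
carry_out:
  rows:
    - [[0,0,0,0,0,-0.38,60],[0,0,0,0,0,0,60],[0,0,0,0,0,0,60]]

```text
time: 28.45
tool_pos: [0.431, 0.379, 0.0833]
tool_rot: [0.474, -0.474, -0.525, 0.525]
contact_force: [-0.5, -0.0, 0.5]
gripper_width: 0.699
```

Request:
carry_out:
  rows:
    - [[0,0,0,0,0,0,20],[0,0,0,0,0,0,20],[0,0,0,0,0,0,20],[0,0,0,0,0,0,20]]

```text
time: 28.85
tool_pos: [0.4318, 0.3795, 0.0844]
tool_rot: [-0.474, 0.474, 0.525, -0.525]
contact_force: [-0.4, 0.2, 3.3]
gripper_width: 0.504
```

Request:
carry_out:
  rows:
    - [[0,0,0,0,0,0.5,20],[0,0,0,0,0,1,20],[0,0,0,0,0,1,20],[0,0,0,0,0,0.6,20],[0,0,0,0,0,0,20]]

```text
time: 29.35
tool_pos: [0.4331, 0.3804, 0.2125]
tool_rot: [-0.473, 0.474, 0.528, -0.522]
contact_force: [0.3, 0.2, -1.1]
gripper_width: 0.506
```

Request:
carry_out:
  rows:
    - [[0,0,0,0.35,-1,0,20],[0,0,0,0.35,-1,0,20],[0,0,0,0.35,-1,0,20],[0,0,0,0.35,-1,0,20],[0,0,0,0.35,-1,0,20]]

```text
time: 29.85
tool_pos: [0.5005, 0.1774, 0.2053]
tool_rot: [0.474, -0.473, -0.524, 0.526]
contact_force: [1.0, -0.4, 0.1]
gripper_width: 0.502
```

Request:
carry_out:
  rows:
    - [[0,0,0,0.35,-1,0,20],[0,0,0,0.35,-1,0,20],[0,0,0,0.35,-1,0,20],[0,0,0,0.2,-0.8,0,20],[0,0,0,0,0,0,20]]

```text
time: 30.35
tool_pos: [0.5511, 0.0238, 0.2055]
tool_rot: [0.475, -0.474, -0.523, 0.525]
contact_force: [0.4, 0.9, -0.8]
gripper_width: 0.502
```

```bash
python3 - <<'E'
from h import *
print(state()["tool_pos"],state()["gripper_width"]);P,im=snap("wrist","w19")
E
```

```text
[0.55114272 0.02380707 0.20552361] 0.5021156017982954
```

View pics/w19.png

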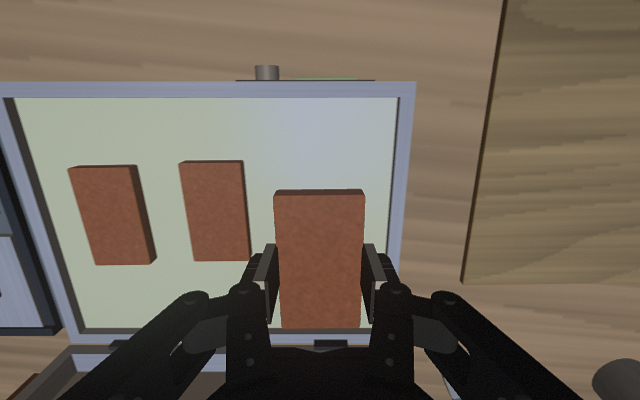

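Request:
carry_out:
  rows:
    - [[0,0,0,0,0,-0.5,20],[0,0,0,0,0,-0.5,20],[0,0,0,0,0,-0.5,20],[0,0,0,0,0,0,20],[0,0,0,0,0,0,20]]

```text
time: 30.9
tool_pos: [0.5505, 0.0281, 0.1467]
tool_rot: [0.474, -0.473, -0.525, 0.526]
contact_force: [0.1, 0.4, -0.9]
gripper_width: 0.505
```

Request:
carry_out:
  rows:
    - [[0,0,0,0,-0.17,-0.27,20],[0,0,0,0,0,0,20],[0,0,0,0,0,0,20]]

```text
time: 31.2
tool_pos: [0.5514, 0.0202, 0.1372]
tool_rot: [-0.474, 0.474, 0.525, -0.525]
contact_force: [0.1, 0.2, -1.4]
gripper_width: 0.5
```

Request:
carry_out:
  rows:
    - [[0,0,0,0,0,-0.07,20],[0,0,0,0,0,0,20],[0,0,0,0,0,0,60],[0,0,0,0,0,0,60],[0,0,0,0,0,0,60]]

```text
time: 31.7
tool_pos: [0.5515, 0.0204, 0.1345]
tool_rot: [-0.473, 0.474, 0.525, -0.525]
contact_force: [-1.1, -0.1, 0.2]
gripper_width: 0.703
```

Request:
carry_out:
  rows:
    - [[0,0,0,0,0,0.5,60],[0,0,0,0,0,1,60],[0,0,0,-0.5,0,1,60],[0,0,0,-1,-0.4,1,60],[0,0,0,-1,-0.6,1,60]]

```text
time: 32.2
tool_pos: [0.4639, -0.0125, 0.3027]
tool_rot: [-0.473, 0.473, 0.526, -0.525]
contact_force: [0.6, -1.0, 0.3]
gripper_width: 0.702
```

Request:
carry_out:
  rows:
    - [[0,0,0,-0.8,-0.5,1,60],[0,0,0,0,-0.5,0.5,60],[0,0,0,0,0,0,60],[0,0,0,0,0,0,60]]

```text
time: 32.6
tool_pos: [0.4357, -0.0509, 0.3571]
tool_rot: [-0.474, 0.474, 0.525, -0.525]
contact_force: [0.1, -0.5, 0.1]
gripper_width: 0.705
```

```bash
python3 - <<'E'
from h import *
print(state()["tool_pos"]);P,im=snap("wrist","w20");snap("scene","s20");snap("top","t20")
for t in tiles(im,P,.072)[0]: print(t)
E
```

```text
[ 0.43568993 -0.05094214  0.35705316]
(array([361., 255.]), 551.0, 20.0, 78.4, 43.7, 5.6)
(array([247., 242.]), 547.3, -136.6, 44.9, 38.1, -81.9)
(array([307., 254.]), 555.5, -55.6, 78.1, 43.9, 6.0)
```

View pics/w20.png

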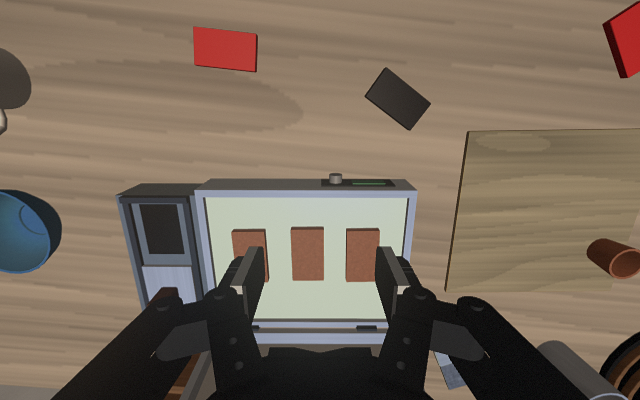

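View pics/s20.png

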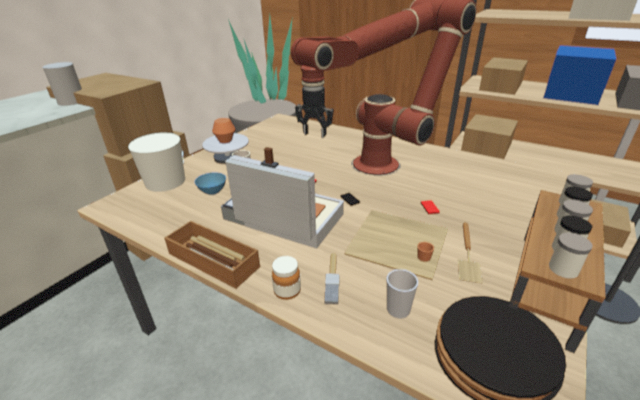

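View pics/t20.png

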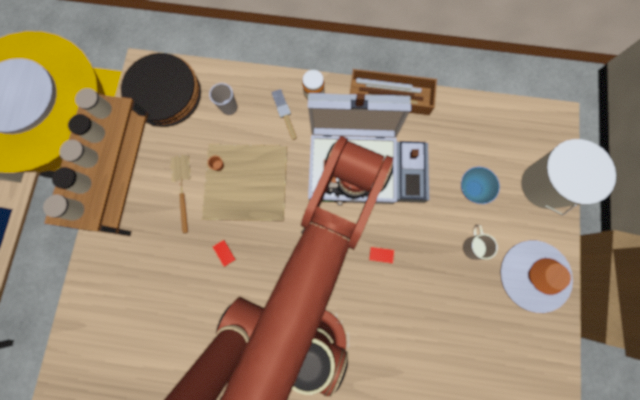

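Request:
carry_out:
  rows:
    - [[0,0,0,0,0,1,70],[0,0,0,0,0,1,70],[0,0,0,0.5,0,1,70],[0,0,0,1,0.05,0,70],[0,0,0,1,0.05,0,70]]

```text
time: 33.25
tool_pos: [0.5374, -0.0461, 0.4779]
tool_rot: [-0.473, 0.474, 0.526, -0.525]
contact_force: [-0.2, -1.1, -0.1]
gripper_width: 0.824
```

Request:
carry_out:
  rows:
    - [[0,0,0,1,0.05,0,70],[0,0,0,1,0.05,0,70],[0,0,0,1,0.05,0,70],[0,0,0,0.5,0,0,70],[0,0,0,0,0,0,70]]

```text
time: 33.75
tool_pos: [0.6778, -0.0399, 0.4724]
tool_rot: [0.475, -0.471, -0.524, 0.527]
contact_force: [-0.2, -0.3, -0.3]
gripper_width: 0.816
```

```bash
python3 - <<'E'
from h import *
print(state()["tool_pos"]);P,im=snap("wrist","w21")
for t in tiles(im,P,.072)[0]: print(t)
E
```

```text
[ 0.67778236 -0.03994159  0.47243166]
(array([264.,  77.]), 569.1, -134.5, 76.9, 44.5, 6.4)
(array([367.,  77.]), 552.2, 20.2, 78.4, 44.0, 6.8)
(array([317.,  75.]), 557.6, -55.8, 77.7, 43.3, 6.7)
```

View pics/w21.png

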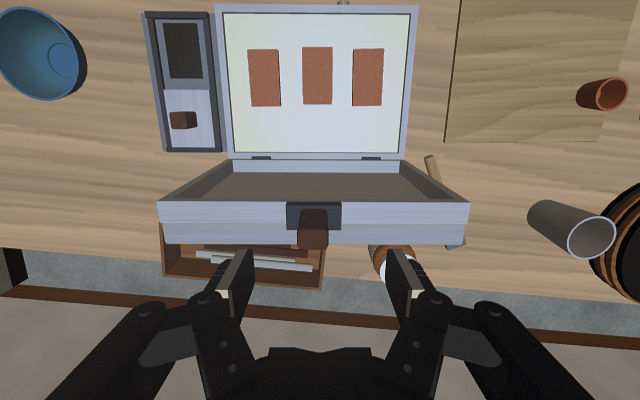

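```bash
python3 - <<'E'
from h import *
from scipy.optimize import least_squares
P,im=load("w21");q=np.load("kiln2.npy")
cv2.imwrite("pics/w21c.png",cv2.resize(im[145:255,140:480],None,fx=2.3,fy=2.3,interpolation=cv2.INTER_CUBIC))
W=[((.22,.145,.0),469,200),((.22,-.145,.0),158,202)]
def f(x): return np.concatenate([proj(P,kp(q,lidp(x[0],k))+[0,0,0])-[a,b] for k,a,b in W])
for th in (85,90,95): print(th,f([np.radians(th)]).round(1), proj(P,kp(q,lidp(np.radians(th),(.278,0,.012)))).round(1),proj(P,kp(q,lidp(np.radians(th),(.25,0,.012)))).round(1))
print([proj(P,kp(q,k)).round(1) for k in [(.1,.135,.06),(.1,-.135,.06),(-.1,-.135,.06)]])
kw=onz(P,176,121,.11);d=kw[:2]-q[:2];print("knob kiln x",d@[np.cos(q[2]),np.sin(q[2])])
E
```

```text
85 [  5.5 -17.2  -4.1 -19.9] [313.3 212.9] [313.9 203.4]
90 [ 2.5  3.1 -0.9  0.5] [313.4 243.4] [314. 228.]
95 [-1.4 22.   3.  19.4] [313.6 270.2] [314.1 250.1]
[array([397.4, 152.4]), array([235.4, 152. ]), array([223.3,  14. ])]
knob kiln x 0.047515688858367565
```

View pics/w21c.png

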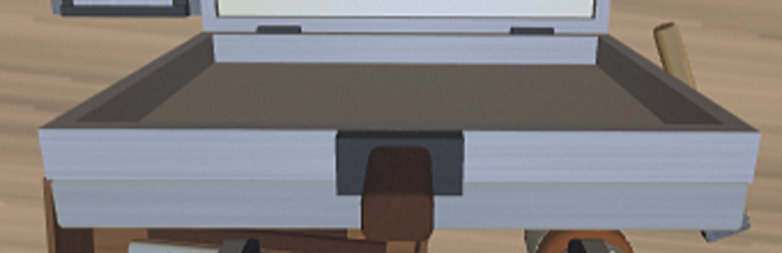

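Request:
carry_out:
  rows:
    - [[0,0,0,0.45,-0.05,0,70],[0,0,0,0,0,-0.8,70],[0,0,0,0,0,-0.8,70],[0,0,0,0,0,-0.6,70],[0,0,0,0,0,0,70]]

```text
time: 34.3
tool_pos: [0.6914, -0.0423, 0.3833]
tool_rot: [0.476, -0.471, -0.523, 0.527]
contact_force: [0.1, -0.5, -1.2]
gripper_width: 0.826
```

Request:
carry_out:
  rows:
    - [[0,0,0,0,0,0,70]]

```text
time: 34.4
tool_pos: [0.6929, -0.0427, 0.3893]
tool_rot: [0.474, -0.473, -0.525, 0.525]
contact_force: [-0.6, -0.2, 0.5]
gripper_width: 0.818
```

Request:
carry_out:
  rows:
    - [[0,0,0,0.05,0,-0.38,70],[0,0,0,0,0,0,70],[0,0,0,0,0,0,10],[0,0,0,0,0,0,10],[0,0,0,0,0,0,10]]

```text
time: 34.9
tool_pos: [0.6959, -0.043, 0.3747]
tool_rot: [-0.473, 0.474, 0.525, -0.525]
contact_force: [-0.8, -0.6, 0.6]
gripper_width: 0.314
```

Request:
carry_out:
  rows:
    - [[0,0,0,0,0,0,10],[0,0,0,0,0,0,10],[0,0,0,0,0,0,10],[0,0,0,0,0,0,10]]

```text
time: 35.3
tool_pos: [0.6959, -0.0433, 0.3749]
tool_rot: [-0.473, 0.474, 0.525, -0.525]
contact_force: [0.1, -1.2, 4.2]
gripper_width: 0.274
```

```bash
python3 - <<'E'
from h import *
import h
q=np.load("kiln2.npy");h.HG[:]=kp(q,(.11,0,.07));h.U[:]=[np.cos(q[2]),np.sin(q[2]),0]
arc(range(87,25,-5))
E
```

```text
r 0.2511583994184863 phi 92.82629482508236 lat -0.0011402486834022354
87 [-0.64 -0.04 -0.01]
82 [-0.54 -0.05 -0.05]
77 [-0.54 -0.05 -0.1 ]
72 [-0.52 -0.05 -0.15]
67 [-0.51 -0.05 -0.19]
62 [-0.49 -0.05 -0.24]
57 [-0.47 -0.05 -0.28]
52 [-0.44 -0.04 -0.32]
47 [-0.41 -0.04 -0.36]
42 [-0.38 -0.04 -0.39]
37 [-0.35 -0.04 -0.42]
32 [-0.31 -0.03 -0.45]
27 [-0.27 -0.03 -0.48]
```

Request:
carry_out:
  rows:
    - [[0,0,0,-0.64,-0.06,-0.01,10],[0,0,0,-0.54,-0.05,-0.05,10],[0,0,0,-0.54,-0.05,-0.1,10],[0,0,0,-0.52,-0.05,-0.15,10],[0,0,0,-0.51,-0.05,-0.19,10]]

```text
time: 35.8
tool_pos: [0.5874, -0.0539, 0.3565]
tool_rot: [-0.47, 0.477, 0.527, -0.523]
contact_force: [8.3, -3.9, 2.3]
gripper_width: 0.271
```

```bash
cat >> h.py <<'E'
q2=np.load("kiln2.npy");HG[:]=kp(q2,(.11,0,.07));U[:]=[np.cos(q2[2]),np.sin(q2[2]),0]
E
python3 - <<'E'
from h import *
arc(range(64,25,-5));print(state()["gripper_width"])
E
```

```text
r 0.2517601060959967 phi 67.43407917481913 lat -0.0007729428273000088
64 [-0.33 -0.01 -0.17]
59 [-0.48 -0.05 -0.26]
54 [-0.45 -0.05 -0.3 ]
49 [-0.43 -0.04 -0.34]
44 [-0.39 -0.04 -0.38]
39 [-0.36 -0.04 -0.41]
34 [-0.32 -0.03 -0.44]
29 [-0.28 -0.03 -0.47]
0.27101277134626683
```

Request:
carry_out:
  rows:
    - [[0,0,0,-0.33,-0.03,-0.17,10],[0,0,0,-0.48,-0.05,-0.26,10],[0,0,0,-0.45,-0.05,-0.3,10],[0,0,0,-0.43,-0.04,-0.34,10],[0,0,0,-0.39,-0.04,-0.38,10]]

```text
time: 36.3
tool_pos: [0.5038, -0.0623, 0.2997]
tool_rot: [-0.471, 0.477, 0.527, -0.523]
contact_force: [0.5, -2.3, 9.6]
gripper_width: 0.269
```

```bash
python3 - <<'E'
from h import *
arc([39,35,32.8]);print(state()["gripper_width"])
E
```

```text
r 0.25201642301927035 phi 44.20082857897632 lat -0.0006472904590955592
39 [-0.36 -0.02 -0.45]
35 [-0.26 -0.03 -0.35]
32.8 [-0.13 -0.01 -0.2 ]
0.2693377130432525
```

Request:
carry_out:
  rows:
    - [[0,0,0,-0.36,-0.03,-0.43,10],[0,0,0,-0.26,-0.03,-0.35,10],[0,0,0,-0.13,-0.01,-0.2,10],[0,0,0,0,0,0,10],[0,0,0,0,0,0,10]]

```text
time: 36.8
tool_pos: [0.4716, -0.0654, 0.257]
tool_rot: [0.474, -0.474, -0.524, 0.526]
contact_force: [-7.1, -5.1, 4.7]
gripper_width: 0.273
```

```bash
python3 - <<'E'
from h import *
arc([32.8]);snap("scene","s22")
E
```

```text
r 0.2511319899474718 phi 31.983103687198927 lat -0.0005590214060981033
32.8 [0.05 0.02 0.07]
```

View pics/s22.png

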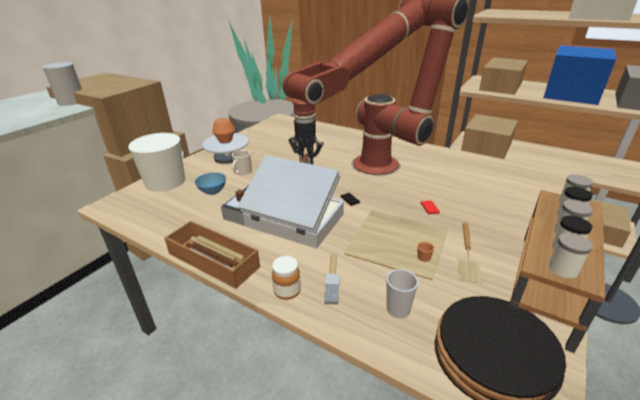

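Request:
carry_out:
  rows:
    - [[0,0,0,0.05,0,0.08,10],[0,0,0,0,0,0,10],[0,0,0,0,0,0,70],[0,0,0,0,0,0,70],[0,0,0,0,0,0,70]]

```text
time: 37.35
tool_pos: [0.4745, -0.0643, 0.2598]
tool_rot: [-0.474, 0.473, 0.525, -0.525]
contact_force: [0.2, 0.0, -0.1]
gripper_width: 0.77
```

Request:
carry_out:
  rows:
    - [[0,0,0,0,0,0,70],[0,0,0,-0.2,0,0.5,70],[0,0,0,-0.3,0,1,70],[0,0,0,-0.5,0,1,70],[0,0,0,-0.5,0,1,70]]

```text
time: 37.85
tool_pos: [0.4137, -0.0643, 0.4012]
tool_rot: [-0.474, 0.473, 0.525, -0.525]
contact_force: [0.1, -0.3, 0.4]
gripper_width: 0.821
```

Request:
carry_out:
  rows:
    - [[0,0,0,0,0,1,70],[0,0,0,0,0,0.5,70],[0,0,0,0,0,0,70],[0,0,0,0,0,0,70]]

```text
time: 38.25
tool_pos: [0.4145, -0.0645, 0.4594]
tool_rot: [-0.474, 0.474, 0.525, -0.525]
contact_force: [-0.6, -0.5, 0.2]
gripper_width: 0.818
```

```bash
python3 - <<'E'
from h import *
print(state()["tool_pos"]);P,im=snap("wrist","w23");S,sc=snap("scene","s23")
cv2.imwrite("pics/w23c.png",cv2.resize(im[110:330,140:440],None,fx=2.6,fy=2.6,interpolation=cv2.INTER_CUBIC))
cv2.imwrite("pics/s23c.png",cv2.resize(sc[140:250,215:350],None,fx=5,fy=5,interpolation=cv2.INTER_CUBIC))
for th in (25,30,35): print(th,[((proj(P,kp(q2,lidp(np.radians(th),k)))-[140,110])*2.6).round() for k in [(.22,.145,.045),(.22,-.145,.045),(.22,.145,0),(.22,-.145,0),(.278,0,.021)]],
 [((proj(S,kp(q2,lidp(np.radians(th),k)))-[215,140])*5).round() for k in [(.22,.145,.045),(.22,-.145,.045),(0,.145,.045)]])
E
```

```text
[ 0.41452077 -0.06445889  0.4594286 ]
25 [array([754., 354.]), array([152., 353.]), array([730., 284.]), array([178., 284.]), array([452., 232.])] [array([622., 156.]), array([260.,  80.]), array([490., 428.])]
30 [array([762., 393.]), array([143., 392.]), array([739., 314.]), array([168., 313.]), array([452., 275.])] [array([614., 144.]), array([249.,  68.]), array([488., 434.])]
35 [array([770., 435.]), array([134., 434.]), array([748., 347.]), array([158., 346.]), array([451., 326.])] [array([606., 134.]), array([236.,  58.]), array([485., 439.])]
```

View pics/w23c.png

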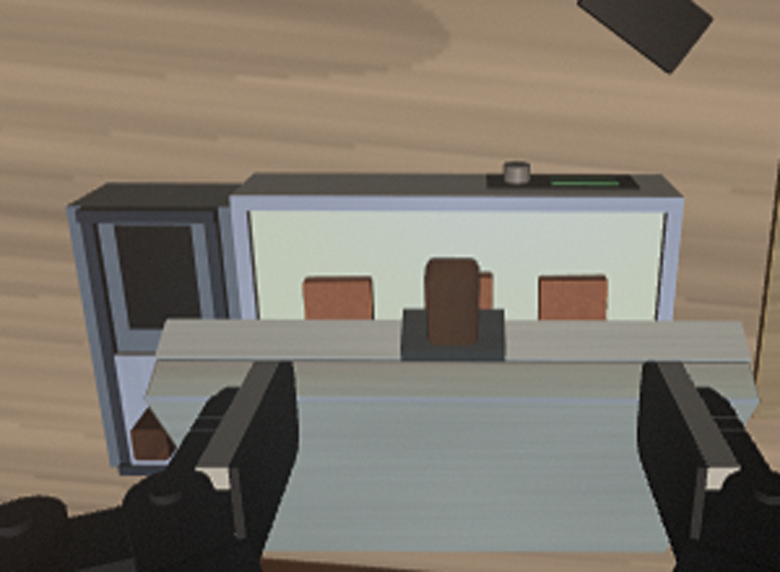

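View pics/s23c.png

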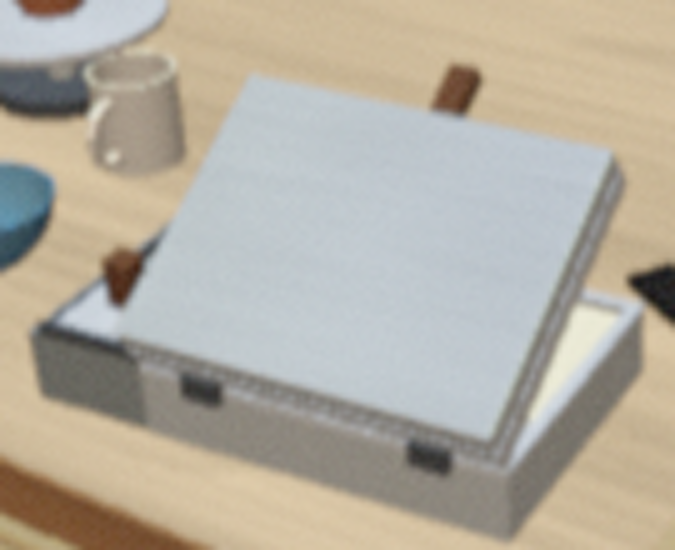

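```bash
python3 -c "
from h import *
print(job_done(), state()['time'])"
```

```text
the job is handed in; nothing more can be done
the job is handed in; nothing more can be done
```

The kiln is ready and I handed the job in at about 38 s of the 210 s allowed, with the arm clear of everything.

- **Lid:** I raised it to about 90° and left it there while I loaded the tiles. At the end I lowered it to about 30°. The gripper position gave 30.0° and the wrist images gave 28.5 to 31°. The scene camera read about 27° raw, or close to 30° once its offset at the hinge is allowed for.
- **Vent:** I pushed the slide back until it hit the rear stop. The knob then measured 47.5 mm behind the kiln's centre. I judged that to be full travel from the stop contact, since the knob's end position isn't given.
- **Tiles:** Only three were present. All three lie flat and apart on the white floor, about 78 mm between centres and clear of the rim. I last saw all three fully just before lowering the lid; afterwards their front ends were still visible in place. The middle one had been knocked against its neighbour mid-run, so I pulled it clear and gripped it again.
- **Everything else:** I did not touch the cup or the other things. The board held only the cup when I last checked it.

- **Force at the vent stop:** The wrist force reached about 54 N sideways (about 63 N in total), from the fingertips pressing the knob. That is under the 120 N wrist limit, but above the 40 N limit for the arm or gripper body. As far as I can tell only the fingertips touched, and I backed off at once.
- **Knob position:** It measured about 53 mm to the right of the lid's side, against the 65 mm given. I went by the camera measurements.

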